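# Load lens cassettes into a disinfecting unit, snap the covers shut and start it

### The arm

A 7-joint arm with a two-finger parallel gripper is mounted at the origin on the work surface. World frame = base frame: x ahead of the robot, y to its left, z up, the work surface at z = 0. Lengths are in m, angles in rad, forces in N, time in s.
With the tool pointing down it reaches from about 0.4 to 0.85 m from the base axis. Payload 10.4 kg.
Tool frame: the origin (TCP) lies midway between the tips of the shut fingers; the grasp point (between the pads) lies 19 mm behind it (grip_point_offset is the distance from the TCP to the grasp point, in m); y points along the fingers, z is the direction in which the jaws open and shut, and the axes are right-handed (so a half turn about y gives the same grasp; the last joint's range is limited). The gripper opens to 85 mm and grips with 20 to 120 N. Pads are 22 mm wide; open, the fingers measure 114 mm over their backs; the gripper's body (76 mm by 85 mm) begins 54 mm behind the grasp point. The pads swing forward as they close: fully open they stand 13 mm farther back than shut.
Start: joints at [-1.167, 0.332, -0.065, 1.46, 0.022, 1.35, -0.088], TCP at [0.259, 0.569, 0.231] pointing down, gripper open.
Joint ranges: [-2.6, 2.6], [-0.5, 2.12], [-1.47, 1.34], [0.16, 2.42], [-1.27, 4.41], [0.06, 2.06], [-2.6, 2.6]. Speed limits (rad/s): [2.22, 2.22, 2.79, 2.79, 3.14, 3.14, 3.14].

### API

Orientations are given as a unit quaternion [x, y, z, w].
In Python, from workcell import * gives the robot as it stands.
- The arm moves only by the tool send_rows, never from a script. Its argument "motion" is a list of rows, each a list of 7 numbers: the opening in per cent of the stroke, from 0 (shut) to 100 (fully open), then the shift along the tool's x, y, z in m, then the turn, a rotation vector about the tool's x, y, z in rad. In form: [[claw, tx, ty, tz, ax, ay, az], ...]. A call has 1 to 10 rows; each row is the pose to reach, as a shift and turn from the pose commanded when the call began, along the tool's axes at that moment; what a row does not reach only later rows make up. A row lasts 1/12 s, in which the tool goes at most 41.7 mm and 7.16 degrees, less where a joint would pass 70% of its speed; a pose out of reach is approached as far as the arm can. A call with a gripper value outside its range is refused whole. The fingers move at their own pace and stop on an object; "squeeze" is the grip in N (left out, the last holds). Time passes only in rows, so rows that repeat a pose let the fingers close. It gives the time, the measured TCP pose, the force and the opening at its end, in the units of the state.
- get_obs(): the state, without advancing time (a new reading comes with each control period).
- camera(name): name is "scene" or "top" or "wrist"; returns a dict with "pixels" (384x512x3 uint8, red, green, blue), "range_z" (384x512 float32, m along the optical axis (not along the pixel's ray), 0 where there is no reading), "fovy" (degrees; the focal length in pixels is half the picture's height over the tangent of half this angle, whatever the lens; pixels are square), "cx", "cy" (the principal point, pixels), "view" (4x4, takes a point from world to camera coordinates); the wrist camera has in their place "T_tool_cam" (4x4, takes a point from camera to tool coordinates, whose origin is the TCP and whose axes are the tool frame's). Camera axes: x right, y down, z forward; pixel columns grow to the right and rows downward; lengths in m; the calibration is good to about 2 mm. A picture is of the moment at which its call begins: read the wrist's pose just before it.
- hand_in(): hands the job in, once; it reports no verdict.
The state is a dict: "clock": time; "joint_pos": joint angles; "joint_velocities": joint speeds; "tau": joint torques, N m; "position": TCP position; "ee_rot": TCP orientation; "ft_force": force on the tool from outside, world axes, zero at the start; "torque": the same for the moment, N m; "grip_width": opening from 0.0 (shut) to 1.0 (fully open).
Only numpy, scipy, OpenCV 4.12 (cv2) and the standard library are available. Lean on these libraries where they do the work, as an engineer would, in place of code of your own. Each camera call takes 0.05 s, during which the arm holds its last target.

### The job

Put every lens cassette lying on the bench into the disinfecting unit, one to a bay and flat on the bay floor, then swing down all three bay covers, an empty bay's too, and press each one until its catch snaps and holds it fully shut. Only when all three are shut, start the unit by turning the ball knob clockwise (seen from above) as far as its stop. Do not knock over the bottle, cup or jar standing nearby.

Things in the scene. Friction and masses are not known exactly. Their poses are not given: they have to be found in the camera images.
- unit: Disinfecting unit, fixed, place and yaw vary: white trough 128 mm (x) by 450 mm (y), three open bays in a row, low pod with a black ball knob at its +y end. Origin: centre of its underside on the bench; x points away from the robot (within 0.15 rad), z up. Bays: 100 mm apart in y, each 116 (x) by 84 (y) mm inside, floor 14 mm and wall tops 60 mm above the bench. Covers hinge on the near (-x) side.
- bay_a_floor (a point): Centre of the floor of the bay at the -y end, unit frame (0, -175, 14) mm; axes as the unit's. A cassette that does not lie flat on the floor keeps the cover from shutting.
- cover_a (a joint): Angle (rad) of the cover of the bay at the -y end: 0 = latched, flush on the walls; 1.57 = upright; starts 1.65 to 1.85, leaning to the robot (stop at 1.9). It stays at any angle where left (stiff hinge, 0.09 N m). At 0.09 it rests on a sprung catch, free edge 12 mm proud; pressing the free edge down with 10 to 11 N snaps it to 0, its end stop, where it stays.
- cover_a_tab (a point): Where to press the cover of the bay at the -y end: outer face, mid-width, 128 mm from the hinge line, near the free edge; shut, it faces up 70 mm above the bench. The cover is a clear plate in a grey frame, 92 mm wide, 8 mm thick, reaching 142 mm from the hinge line, 70 g.
- cover_a_hinge (a point): Middle of the hinge line of the cover of the bay at the -y end, unit frame (-66, -175, 62) mm, line along the unit's y. At angle q a point of the cover's underside d from the hinge lies at unit offset (d cos q, 0, d sin q); the outer face is 8 mm further along (-sin q, 0, cos q).
- bay_b_floor (a point): Centre of the floor of the middle bay, unit frame (0, -75, 14) mm; axes as the unit's. A cassette that does not lie flat on the floor keeps the cover from shutting.
- cover_b (a joint): Angle (rad) of the cover of the middle bay: 0 = latched, flush on the walls; 1.57 = upright; starts 1.65 to 1.85, leaning to the robot (stop at 1.9). It stays at any angle where left (stiff hinge, 0.09 N m). At 0.09 it rests on a sprung catch, free edge 12 mm proud; pressing the free edge down with 10 to 11 N snaps it to 0, its end stop, where it stays.
- cover_b_tab (a point): Where to press the cover of the middle bay: outer face, mid-width, 128 mm from the hinge line, near the free edge; shut, it faces up 70 mm above the bench. The cover is a clear plate in a grey frame, 92 mm wide, 8 mm thick, reaching 142 mm from the hinge line, 70 g.
- cover_b_hinge (a point): Middle of the hinge line of the cover of the middle bay, unit frame (-66, -75, 62) mm, line along the unit's y. At angle q a point of the cover's underside d from the hinge lies at unit offset (d cos q, 0, d sin q); the outer face is 8 mm further along (-sin q, 0, cos q).
- bay_c_floor (a point): Centre of the floor of the bay next to the knob, unit frame (0, 25, 14) mm; axes as the unit's. A cassette that does not lie flat on the floor keeps the cover from shutting.
- cover_c (a joint): Angle (rad) of the cover of the bay next to the knob: 0 = latched, flush on the walls; 1.57 = upright; starts 1.65 to 1.85, leaning to the robot (stop at 1.9). It stays at any angle where left (stiff hinge, 0.09 N m). At 0.09 it rests on a sprung catch, free edge 12 mm proud; pressing the free edge down with 10 to 11 N snaps it to 0, its end stop, where it stays.
- cover_c_tab (a point): Where to press the cover of the bay next to the knob: outer face, mid-width, 128 mm from the hinge line, near the free edge; shut, it faces up 70 mm above the bench. The cover is a clear plate in a grey frame, 92 mm wide, 8 mm thick, reaching 142 mm from the hinge line, 70 g.
- cover_c_hinge (a point): Middle of the hinge line of the cover of the bay next to the knob, unit frame (-66, 25, 62) mm, line along the unit's y. At angle q a point of the cover's underside d from the hinge lies at unit offset (d cos q, 0, d sin q); the outer face is 8 mm further along (-sin q, 0, cos q).
- knob (a joint): Turn of the ball knob (rad), growing clockwise as seen from above, from 0 to its stop at 2.2; starts at 0 to 0.4 and stays where left. It turns against 0.15 N m of friction; gripped above or below its equator, or lightly, the fingers slip. A wrist may need two grasps.
- knob_ball (a point): Centre of the smooth black ball of the knob, 48 mm in diameter, 85 mm above the bench, at unit frame (0, 165, 85) mm. Grip it from above with the fingers level with this centre, either side. Under it a bare stem of 16 mm diameter; a 52 mm pointer disc 36 mm above the bench and the pod's top at 30 mm.
- cassette_1: Lens cassette (2 or 3 present, identical): black flat base 100 (x) by 66 (y) by 20 mm high, small round lenses in its top; centred on it a grey upright grip rib 60 (x) by 22 (y) mm, from 20 to 42 mm high: the part to pinch across y. About 140 g. Origin: centre of its underside, z up. Starts flat on the bench on the -y side of the unit, x within 0.6 rad of world x. Either way round will do.
- cassette_2: Lens cassette (2 or 3 present, identical): black flat base 100 (x) by 66 (y) by 20 mm high, small round lenses in its top; centred on it a grey upright grip rib 60 (x) by 22 (y) mm, from 20 to 42 mm high: the part to pinch across y. About 140 g. Origin: centre of its underside, z up. Starts flat on the bench on the -y side of the unit, x within 0.6 rad of world x. Either way round will do.
- cassette_3: Lens cassette (2 or 3 present, identical): black flat base 100 (x) by 66 (y) by 20 mm high, small round lenses in its top; centred on it a grey upright grip rib 60 (x) by 22 (y) mm, from 20 to 42 mm high: the part to pinch across y. About 140 g. Origin: centre of its underside, z up. Starts flat on the bench on the -y side of the unit, x within 0.6 rad of world x. Either way round will do.
- spray_bottle: Bystander: upright bottle, 60 mm diameter, 170 mm tall; origin under its centre. Must stay standing.
- pen_cup: Bystander: empty upright cup, 72 mm diameter, 80 mm tall; origin under its centre. Must stay standing.
- drop_jar: Bystander: small amber jar, 48 mm diameter, 55 mm tall; origin under its centre. Must stay standing.

How it is judged:
On the way, in this order (a step that is already met when the one before it is completed fails the run):
1. every cassette lies flat in a bay and all three covers are latched shut (((x of cassette_1 in the frame of bay_a_floor between -0.02 and 0.02 m and y of cassette_1 in the frame of bay_a_floor between -0.02 and 0.02 m and z of cassette_1 in the frame of bay_a_floor between -0.005 and 0.008 m) or (x of cassette_1 in the frame of bay_b_floor between -0.02 and 0.02 m and y of cassette_1 in the frame of bay_b_floor between -0.02 and 0.02 m and z of cassette_1 in the frame of bay_b_floor between -0.005 and 0.008 m) or (x of cassette_1 in the frame of bay_c_floor between -0.02 and 0.02 m and y of cassette_1 in the frame of bay_c_floor between -0.02 and 0.02 m and z of cassette_1 in the frame of bay_c_floor between -0.005 and 0.008 m)) and ((x of cassette_2 in the frame of bay_a_floor between -0.02 and 0.02 m and y of cassette_2 in the frame of bay_a_floor between -0.02 and 0.02 m and z of cassette_2 in the frame of bay_a_floor between -0.005 and 0.008 m) or (x of cassette_2 in the frame of bay_b_floor between -0.02 and 0.02 m and y of cassette_2 in the frame of bay_b_floor between -0.02 and 0.02 m and z of cassette_2 in the frame of bay_b_floor between -0.005 and 0.008 m) or (x of cassette_2 in the frame of bay_c_floor between -0.02 and 0.02 m and y of cassette_2 in the frame of bay_c_floor between -0.02 and 0.02 m and z of cassette_2 in the frame of bay_c_floor between -0.005 and 0.008 m)) and ((x of cassette_3 in the frame of bay_a_floor between -0.02 and 0.02 m and y of cassette_3 in the frame of bay_a_floor between -0.02 and 0.02 m and z of cassette_3 in the frame of bay_a_floor between -0.005 and 0.008 m) or (x of cassette_3 in the frame of bay_b_floor between -0.02 and 0.02 m and y of cassette_3 in the frame of bay_b_floor between -0.02 and 0.02 m and z of cassette_3 in the frame of bay_b_floor between -0.005 and 0.008 m) or (x of cassette_3 in the frame of bay_c_floor between -0.02 and 0.02 m and y of cassette_3 in the frame of bay_c_floor between -0.02 and 0.02 m and z of cassette_3 in the frame of bay_c_floor between -0.005 and 0.008 m)) and value of joint each of cover_a, cover_b, cover_c below 0.03 rad), for 0.2 s.
2. then the ball knob is turned clockwise to its stop (value of joint knob above 2.08 rad), for 0.2 s.
At the end, for the whole second after the job is handed in: Every cassette present lies at rest flat on a bay floor (its origin within 20 mm of a bay centre in x and y and within 8 mm of the floor), all three covers are latched (under 0.03 rad), and the ball knob is within 0.12 rad of its clockwise stop (over 2.08 of 2.2 rad) (all of step 1 and value of joint knob above 2.08 rad and linear speed of each of cassette_1, cassette_2, cassette_3 below 0.02 m/s); the robot touches nothing.
It fails at once if a bystander (bottle, cup, jar) is knocked over (angle between any of spray_bottle, pen_cup, drop_jar's own z axis and vertical above 0.6 rad).
Of cassette_1, cassette_2, cassette_3 only 2 to 3 are there at a start; the rules pass over those that are not, and their reading is None.
At some moment in a run one of cassette_1, cassette_2, cassette_3 may be knocked a few centimetres aside while the robot is not near it.
Once in a run the grip may slacken for a moment while it holds something.
It also fails if it takes over 210 s, if anything falls off the work surface, if the arm or the gripper's body presses on something with over 40 N, if the wrist force passes 120 N, or if a joint passes its speed limit or range.

## Working session

There is one attempt and no reset: what is moved stays moved. The work goes in short steps, Python scripts to look and compute and a tool call to move; the robot and the scene stay as the last step left them, time stands still between calls to the robot, and variables do not carry over. Pictures are saved under pics/ and viewed, and the job is handed in when it is done.

Besides the shell and the picture viewer there is one more tool, called after "Emit:" in YAML: its name, and indented under it one key for each argument. send_rows: Moves the arm, as the interface text tells. Its arguments: {"type":"object","properties":{"motion":{"type":"array"},"squeeze":{"type":"number"}},"required":["motion"]}

```bash
ls; mkdir -p pics
python3 - <<'E'
from workcell import *
import cv2
o=get_obs(); print({k:(v if not hasattr(v,'tolist') else v.tolist()) for k,v in o.items()})
for n in ["scene","top","wrist"]:
    c=camera(n); cv2.imwrite(f"pics/{n}0.png",c["pixels"][:,:,::-1]); print(n,c["fovy"],c["cx"],c["cy"],c.get("view",c.get("T_tool_cam")))
E
```

```text
pics
{'clock': 0.0, 'joint_pos': [-1.1666060683146002, 0.33284922886342705, -0.06470154972928459, 1.4609065697260306, 0.02158396220120208, 1.3499034484593662, -0.08851283810404112], 'joint_velocities': [-5.902870059640464e-05, -0.0019295856372053815, -0.001256770437758906, 0.0008346629257893003, -0.0009825202465324674, -0.0011366748956407405, -0.0012102824632897902], 'tau': [-0.0003289722098998027, -62.543628215789795, 0.04867843701504171, -39.15960073471069, 0.016324936877936125, 0.009782597771845758, 2.1917561525697238e-05], 'position': [0.2585683393811863, 0.5686086506026881, 0.23054666096344203], 'ee_rot': [0.691545366180456, -0.14983502962759143, 0.1496622616051466, -0.6905908179682599], 'ft_force': [-0.19112371265897962, -0.6072381537149519, -0.44209589121117904], 'torque': [-0.009459373294433039, 0.031280556423341134, -0.031459004298714566], 'grip_width': 1.0036860153315206}
scene 45.26957124086008 256.1253308670499 190.30776675550257 [[-8.23740003e-02  9.96601443e-01  2.96713103e-04  9.32104055e-02]
 [ 8.26229604e-01  6.84584071e-02 -5.59158375e-01 -4.09260773e-01]
 [-5.57278355e-01 -4.58149590e-02 -8.29060808e-01  1.65916399e+00]
 [ 0.00000000e+00  0.00000000e+00  0.00000000e+00  1.00000000e+00]]
top 48.784614962759804 258.65905194079187 185.56675614209811 [[-2.42159126e-02 -9.99706013e-01  1.21566134e-03 -5.20512305e-02]
 [-9.84887671e-01  2.36483323e-02 -1.71572235e-01  5.32636274e-01]
 [ 1.71493046e-01 -5.35206811e-03 -9.85170792e-01  1.41210657e+00]
 [ 0.00000000e+00  0.00000000e+00  0.00000000e+00  1.00000000e+00]]
wrist 60.681429801943345 252.6695227930796 186.7832250297918 [[ 3.30499249e-04  9.47834369e-01  3.18763077e-01 -8.20010233e-02]
 [ 1.03118823e-03 -3.18763248e-01  9.47833808e-01 -1.42976360e-01]
 [ 9.99999414e-01  1.54463705e-05 -1.08274666e-03  9.18835217e-04]
 [ 0.00000000e+00  0.00000000e+00  0.00000000e+00  1.00000000e+00]]
```

View pics/scene0.png

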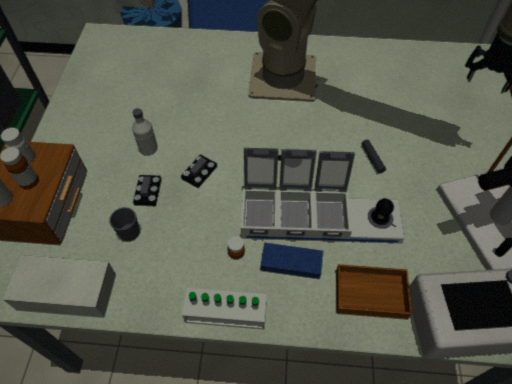

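View pics/top0.png

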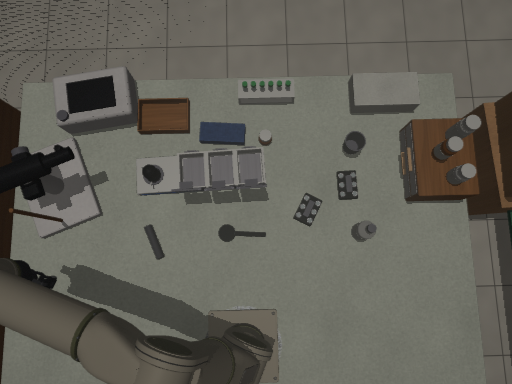

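View pics/wrist0.png

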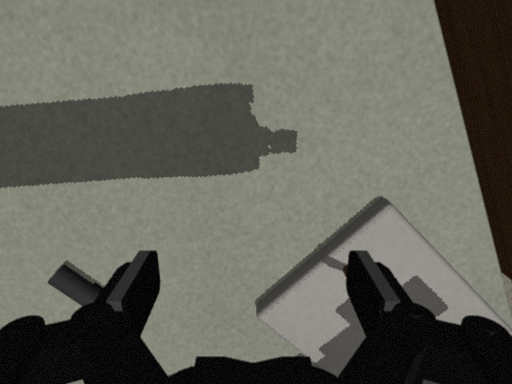

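The scene image shows the unit at about (295,212) with its three covers raised and the black knob at (383,210). Two cassettes lie at (199,170) and (147,190), the bottle is at (145,135), the cup at (125,224) and the jar at (236,247). The top view agrees: cassettes at (308,209) and (347,185). It also shows an unknown dark ladle shape at (227,233).

```bash
cat > h.py <<'E'
from workcell import *
import numpy as np, cv2
from scipy.spatial.transform import Rotation as R
def grab(n):
    o=get_obs(); c=camera(n); f=192/np.tan(np.radians(c["fovy"]/2))
    if n=="wrist":
        T=np.eye(4); T[:3,:3]=R.from_quat(o["ee_rot"]).as_matrix(); T[:3,3]=o["position"]
        Twc=T@np.array(c["T_tool_cam"])
    else: Twc=np.linalg.inv(np.array(c["view"]))
    return dict(img=np.ascontiguousarray(c["pixels"][:,:,::-1]),d=c["range_z"],f=f,cx=c["cx"],cy=c["cy"],T=Twc)
def cloud(g):
    v,u=np.mgrid[0:384,0:512]; d=g["d"]
    P=np.stack([(u-g["cx"])/g["f"]*d,(v-g["cy"])/g["f"]*d,d],-1)
    W=P@g["T"][:3,:3].T+g["T"][:3,3]; W[d==0]=np.nan; return W
def ray(g,u,v,z):
    u=np.atleast_1d(u);v=np.atleast_1d(v)
    D=np.stack([(u-g["cx"])/g["f"],(v-g["cy"])/g["f"],np.ones_like(u,float)],-1)@g["T"][:3,:3].T
    o=g["T"][:3,3]; s=(z-o[2])/D[:,2]; return o+s[:,None]*D
def proj(g,P):
    P=np.atleast_2d(P); C=(P-g["T"][:3,3])@g["T"][:3,:3]
    return np.stack([C[:,0]/C[:,2]*g["f"]+g["cx"],C[:,1]/C[:,2]*g["f"]+g["cy"]],-1)
def save(g,n,box=None,s=1):
    im=g["img"]
    if box: im=im[box[1]:box[3],box[0]:box[2]]
    cv2.imwrite("pics/"+n,cv2.resize(im,None,fx=s,fy=s,interpolation=cv2.INTER_CUBIC))
E
python3 - <<'E'
from h import *
t=grab("top"); W=cloud(t)
np.set_printoptions(precision=3,suppress=True)
for p in [(300,280),(227,233),(255,234),(308,209),(347,185),(152,174),(193,172),(222,170),(250,168),(265,135),(352,145),(366,230)]:
    print(p,W[p[1],p[0]])
save(t,"topc.png",(120,110,380,260),3)
s=grab("scene");W=cloud(s)
print('scene')
for p in [(199,170),(147,190),(383,207),(145,135),(125,224),(236,247),(260,215),(295,215),(330,215)]:
    print(p,W[p[1],p[0]])
save(s,"scenec.png",(110,90,410,280),2.6)
E
```

```text
(300, 280) [ 0.208 -0.199 -0.001]
(227, 233) [0.373 0.049 0.01 ]
(255, 234) [ 0.368 -0.048  0.007]
(308, 209) [ 0.446 -0.232  0.043]
(347, 185) [ 0.526 -0.37   0.043]
(152, 174) [0.57 0.29 0.1 ]
(193, 172) [0.592 0.167 0.01 ]
(222, 170) [0.595 0.063 0.017]
(250, 168) [ 0.6   -0.036  0.02 ]
(265, 135) [ 0.709 -0.091  0.052]
(352, 145) [ 0.679 -0.405  0.004]
(366, 230) [ 0.364 -0.399  0.144]
scene
(199, 170) [ 0.464 -0.227  0.035]
(147, 190) [ 0.552 -0.365  0.041]
(383, 207) [0.597 0.294 0.108]
(145, 135) [ 0.396 -0.394  0.1  ]
(125, 224) [ 0.652 -0.413  0.01 ]
(236, 247) [ 0.721 -0.087  0.055]
(260, 215) [ 0.593 -0.033  0.014]
(295, 215) [0.586 0.066 0.016]
(330, 215) [0.578 0.166 0.017]
```

View pics/topc.png

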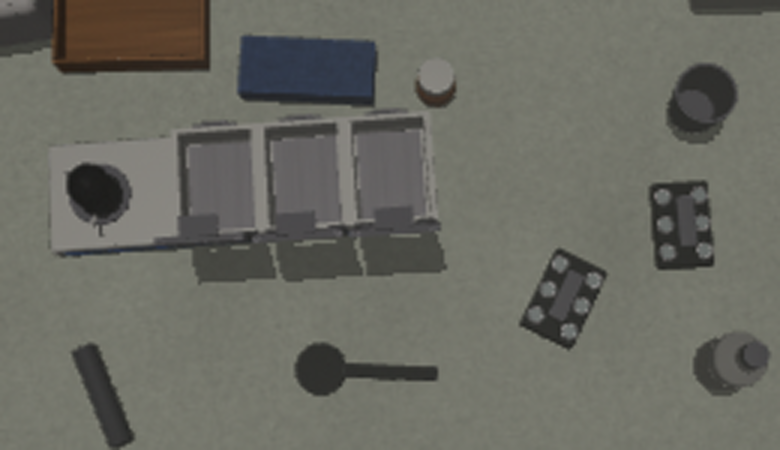

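View pics/scenec.png

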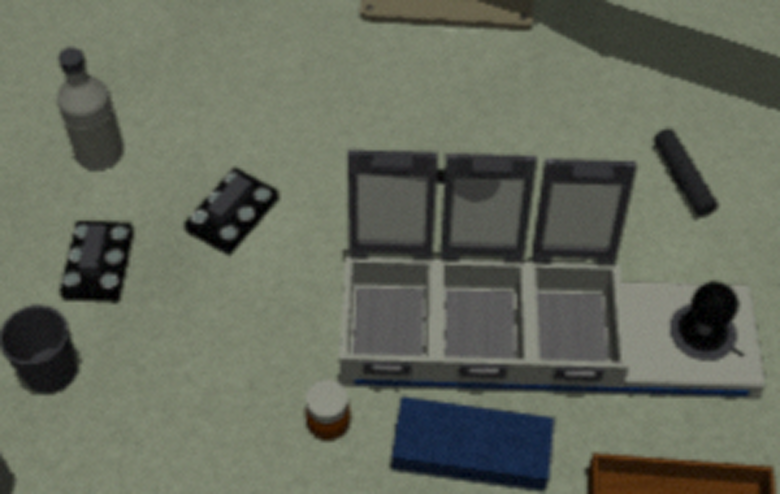

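Two cassettes are present, with rib tops at 43 mm against a nominal 42 mm. The ladle lies on the bench at about (0.37, 0.0). Next I'll measure the unit and the cassettes.

```bash
cat > meas.py <<'E'
from h import *
np.set_printoptions(precision=4,suppress=True)
def unit():
    out=[]
    for n in ["top","scene"]:
        g=grab(n); W=cloud(g); z=W[...,2]
        box=(W[...,0]>0.45)&(W[...,0]<0.72)&(W[...,1]>-0.12)&(W[...,1]<0.38)
        sph=box&(z>0.09)&(z<0.115)&(g["img"].max(-1)<60)&(W[...,1]>0.24)
        P=W[sph]
        # sphere fit r=24
        from scipy.optimize import least_squares
        r=least_squares(lambda c:np.linalg.norm(P-c,axis=1)-0.024,P.mean(0)-[0,0,0.02],loss='soft_l1',f_scale=0.002)
        print(n,"ball",r.x,len(P),"rms",np.sqrt(np.mean(r.fun**2)))
        pod=box&(z>0.022)&(z<0.038)&(g["img"].min(-1)>90)
        top=box&(z>0.054)&(z<0.068)&(g["img"].min(-1)>90)
        for nm,m in (("pod",pod),("walls",top)):
            m=cv2.morphologyEx(m.astype(np.uint8),cv2.MORPH_OPEN,np.ones((2,2)))>0
            Q=W[m][:,:2].astype(np.float32)
            rr=cv2.minAreaRect(Q*1000); print(nm,len(Q),rr,np.median(W[m][:,2]), cv2.boxPoints(rr).round().tolist())
def cass():
    g=grab("top"); W=cloud(g); z=W[...,2]; im=g["img"].astype(int)
    for (cx,cy) in C:
        near=(np.hypot(W[...,0]-cx,W[...,1]-cy)<0.09)
        dark=(near&(im.max(-1)<70)|near&(z>0.014)).astype(np.uint8)
        m=(near&(z>0.012)&(z<0.06))
        base=cv2.minAreaRect(np.float32(W[m][:,:2]*1000)); print("all",base,m.sum())
        rib=near&(z>0.036)&(z<0.05)
        if rib.sum()>5: print("rib",cv2.minAreaRect(np.float32(W[rib][:,:2]*1000)),W[rib].mean(0),rib.sum())
E
python3 - <<'E'
import meas
from meas import *
unit()
meas.C=[(0.446,-0.232),(0.526,-0.37)]
cass()
E
```

```text
top ball [0.5824 0.3039 0.0859] 137 rms 0.002356574658603531
pod 1059 ((nan, nan), (0.0, 0.0), 0.0) nan [[nan, nan], [nan, nan], [nan, nan], [nan, nan]]
walls 641 ((nan, nan), (0.0, 0.0), 0.0) nan [[nan, nan], [nan, nan], [nan, nan], [nan, nan]]
scene ball [0.5821 0.3048 0.0848] 194 rms 0.0019296033625387213
pod 1349 ((576.7440795898438, 301.02923583984375), (143.91954040527344, 154.303955078125), 3.6949329376220703) nan [[500.0, 373.0], [510.0, 219.0], [654.0, 229.0], [644.0, 383.0]]
walls 965 ((643.625732421875, 86.27326965332031), (137.39036560058594, 397.18389892578125), 29.40542221069336) nan [[486.0, 226.0], [681.0, -120.0], [801.0, -53.0], [606.0, 293.0]]
all ((449.6347351074219, -233.13937377929688), (65.39092254638672, 100.58149719238281), 61.47385787963867) 539
rib ((448.8021240234375, -232.8125457763672), (21.36591911315918, 59.737606048583984), 61.96244812011719) [ 0.4488 -0.2322  0.0425] 109
all ((533.9735107421875, -385.6646423339844), (100.97883605957031, 86.78870391845703), 1.2801448106765747) 531
rib ((533.6064453125, -375.15936279296875), (58.381065368652344, 22.784744262695312), 0.09962400794029236) [ 0.532  -0.375   0.0427] 99
```

```bash
cat > u2.py <<'E'
from meas import *
for n in ["top","scene"]:
    g=grab(n); W=cloud(g); z=W[...,2]; ok=np.isfinite(z)
    box=ok&(W[...,0]>0.45)&(W[...,0]<0.72)&(W[...,1]>-0.15)&(W[...,1]<0.40)&(g["img"].min(-1)>70)
    bright=g["img"].max(-1).astype(int)-g["img"].min(-1)
    for nm,lo,hi in (("pod",.022,.038),("walls",.052,.066)):
        m0=box&(z>lo)&(z<hi)&(bright<22)
        k,lab,st,_=cv2.connectedComponentsWithStats(m0.astype(np.uint8),connectivity=8)
        b=[i for i in range(1,k) if st[i,4]>25]
        for i in b:
            Q=W[lab==i]; rr=cv2.minAreaRect(np.float32(Q[:,:2]*1000)); print(n,nm,len(Q),np.round(rr[0],1),np.round(rr[1],1),round(rr[2],2),"z",np.median(Q[:,2]))
# ray-cast ball vertical: direction
E
python3 u2.py
```

```text
top pod 1134 [582.8 291.9] [128.4 145.7] 3.17 z 0.030805067936986008
top walls 81 [704.7 -89.6] [38.7 29.9] 89.66 z 0.05677396991034023
top walls 720 [597.9  64.9] [136.  300.7] 3.02 z 0.060326893384005986
scene pod 1416 [584.4 291.6] [131.5 149.1] 1.15 z 0.030024266761597307
scene walls 1141 [593.7  65.1] [132.6 300.4] 2.49 z 0.059698947974544
scene walls 137 [703.7 -90.1] [31.6 40.8] 1.26 z 0.05510873990968945
```

```bash
cat > u3.py <<'E'
from meas import *
for n in ["top","scene"]:
    g=grab(n); W=cloud(g); z=W[...,2]; ok=np.isfinite(z)
    box=ok&(W[...,0]>0.45)&(W[...,0]<0.68)&(W[...,1]>-0.12)&(W[...,1]<0.40)&(g["img"].min(-1)>70)
    for nm,lo,hi,ya,yb in (("pod",.022,.038,.235,.36),("walls",.05,.066,-.075,.205)):
        m=box&(z>lo)&(z<hi); Q=W[m]; 
        for f,fn in (("far",np.max),("near",np.min)):
            pts=[]
            for y in np.arange(ya,yb,0.004):
                s=Q[(Q[:,1]>=y)&(Q[:,1]<y+.004)]
                if len(s): pts.append((fn(s[:,0]),s[:,1].mean()))
            pts=np.float32(pts); L=cv2.fitLine(pts*1000,cv2.DIST_HUBER,0,.01,.01).ravel()
            r=np.abs((pts[:,0]*1000-L[2])*L[1]-(pts[:,1]*1000-L[3])*L[0]); pts=pts[r<4]
            if len(pts)<5: continue
            L=cv2.fitLine(pts*1000,cv2.DIST_HUBER,0,.01,.01).ravel()
            s=np.sign(L[1]); print(n,nm,f,len(pts),"yaw",-L[0]*s,"x at y=0.3,0.065:",[round(L[2]+L[0]/L[1]*(y-L[3]),1) for y in (300,65)])
E
python3 u3.py
```

```text
top pod far 31 yaw 0.038148876 x at y=0.3,0.065: [np.float32(644.4), np.float32(653.4)]
top pod near 30 yaw 0.05113738 x at y=0.3,0.065: [np.float32(520.5), np.float32(532.5)]
top walls far 47 yaw 0.047171086 x at y=0.3,0.065: [np.float32(647.8), np.float32(658.9)]
top walls near 9 yaw 0.5472542 x at y=0.3,0.065: [np.float32(430.6), np.float32(584.3)]
scene pod far 32 yaw 0.045931105 x at y=0.3,0.065: [np.float32(646.2), np.float32(657.0)]
scene pod near 22 yaw 0.040646516 x at y=0.3,0.065: [np.float32(522.0), np.float32(531.6)]
scene walls far 47 yaw 0.054809466 x at y=0.3,0.065: [np.float32(644.6), np.float32(657.5)]
scene walls near 69 yaw 0.04878213 x at y=0.3,0.065: [np.float32(519.5), np.float32(531.0)]
```

```bash
cat > mv.py <<'E'
from h import *
np.set_printoptions(precision=4,suppress=True)
U=np.array([0.5905,0.1395]); YAW=0.048
def u2w(x,y): c,s=np.cos(YAW),np.sin(YAW); return U+np.array([c*x-s*y,s*x+c*y])
def w2u(p): c,s=np.cos(YAW),np.sin(YAW); d=np.asarray(p)[:2]-U; return np.array([c*d[0]+s*d[1],-s*d[0]+c*d[1]])
def state():
    o=get_obs(); return np.array(o["position"]),R.from_quat(o["ee_rot"]),o
def go(x,y,z,yaw=None,flip=0):
    """yaw: direction of -tool x (camera side) in world; tool y down"""
    p,r,o=state()
    if yaw is None: rt=r
    else:
        ex=-np.array([np.cos(yaw),np.sin(yaw),0]); ey=np.array([0,0,-1.]); rt=R.from_matrix(np.stack([ex,ey,np.cross(ex,ey)],1))
    t=r.inv().apply(np.array([x,y,z])-p); rv=(r.inv()*rt).as_rotvec()
    print("shift",t.round(4),"rot",rv.round(4),"rows>=",max(np.linalg.norm(t)/.0417,np.degrees(np.linalg.norm(rv))/7.16).round(1))
def info():
    p,r,o=state(); M=r.as_matrix()
    print("t",round(o["clock"],2),"p",p,"tilt",np.degrees(np.arccos(-M[2,1])).round(2),"camyaw",np.arctan2(-M[1,0],-M[0,0]).round(4),"F",np.array(o["ft_force"]).round(2),"w",round(o["grip_width"],3),"q",np.array(o["joint_pos"]).round(2),"unit",w2u(p).round(4))
E
python3 - <<'E'
from mv import *
p,r,o=state(); print(r.as_matrix()); info()
go(0.449,-0.233,0.2,-0.497)
go(0.449,-0.233,0.2,-0.497+np.pi)
E
```

```text
[[ 0.9103  0.      0.4139]
 [-0.4139  0.0001  0.9103]
 [ 0.     -1.      0.0001]]
t 0.6 p [0.2587 0.569  0.2313] tilt 0.0 camyaw 2.7148 F [-0.57  0.74 -0.43] w 0.997 q [-1.17  0.33 -0.06  1.46  0.02  1.35 -0.09] unit [-0.3108  0.4449]
shift [ 0.5052  0.0313 -0.6513] rot [-0.     -3.0714  0.0001] rows>= 24.6
shift [ 0.5052  0.0313 -0.6513] rot [-0.0001  0.0702 -0.    ] rows>= 19.8
```

Run:
```python
from mv import *
go(0.43,0.25,0.28,2.715-1.2)
```

```text
shift [ 0.288  -0.0487 -0.2194] rot [-0.0001  1.1998 -0.    ] rows>= 9.6
```

Emit:
send_rows:
  motion:
    - [100,0.29,-0.05,-0.22,0,1.2,0]
    - [100,0.29,-0.05,-0.22,0,1.2,0]
    - [100,0.29,-0.05,-0.22,0,1.2,0]
    - [100,0.29,-0.05,-0.22,0,1.2,0]
    - [100,0.29,-0.05,-0.22,0,1.2,0]
    - [100,0.29,-0.05,-0.22,0,1.2,0]
    - [100,0.29,-0.05,-0.22,0,1.2,0]
    - [100,0.29,-0.05,-0.22,0,1.2,0]
    - [100,0.29,-0.05,-0.22,0,1.2,0]
    - [100,0.29,-0.05,-0.22,0,1.2,0]

```text
clock: 1.43
position: [0.4357, 0.2416, 0.2829]
ee_rot: [0.481, -0.517, 0.519, -0.482]
ft_force: [-0.2, -0.6, 0.2]
grip_width: 1.002
```

Run:
```python
from mv import *
info(); go(0.445,-0.10,0.28,2.715-2.4)
```

```text
t 1.43 p [0.4357 0.2416 0.2829] tilt 0.17 camyaw 1.4979 F [-0.18 -0.59  0.19] w 1.002 q [-0.85  0.02  0.26  1.72 -0.    1.4  -0.67] unit [-0.1497  0.1094]
shift [0.34   0.0029 0.0342] rot [-0.0024  1.1829 -0.002 ] rows>= 9.5
```

Emit:
send_rows:
  motion:
    - [100,0.34,0.0,0.035,0,1.18,0]
    - [100,0.34,0.0,0.035,0,1.18,0]
    - [100,0.34,0.0,0.035,0,1.18,0]
    - [100,0.34,0.0,0.035,0,1.18,0]
    - [100,0.34,0.0,0.035,0,1.18,0]
    - [100,0.34,0.0,0.035,0,1.18,0]
    - [100,0.34,0.0,0.035,0,1.18,0]
    - [100,0.34,0.0,0.035,0,1.18,0]
    - [100,0.34,0.0,0.035,0,1.18,0]
    - [100,0.34,0.0,0.035,0,1.18,0]

```text
clock: 2.27
position: [0.4472, -0.0967, 0.2817]
ee_rot: [0.113, -0.698, 0.698, -0.113]
ft_force: [0.2, 0.9, -0.5]
grip_width: 0.997
```

Run:
```python
from mv import *
info(); go(0.435,-0.225,0.2,-0.497)
```

```text
t 2.27 p [ 0.4472 -0.0967  0.2817] tilt 0.06 camyaw 0.3212 F [ 0.16  0.92 -0.54] w 0.997 q [-0.49 -0.11  0.57  1.83  0.06  1.41 -1.19] unit [-0.1545 -0.229 ]
shift [0.0522 0.0816 0.1179] rot [ 0.0002  0.8182 -0.001 ] rows>= 6.5
```

Emit:
send_rows:
  motion:
    - [100,0.05,0.08,0.12,0,0.82,0]
    - [100,0.05,0.08,0.12,0,0.82,0]
    - [100,0.05,0.08,0.12,0,0.82,0]
    - [100,0.05,0.08,0.12,0,0.82,0]
    - [100,0.05,0.08,0.12,0,0.82,0]
    - [100,0.05,0.08,0.12,0,0.82,0]
    - [100,0.05,0.08,0.12,0,0.82,0]
    - [100,0.05,0.08,0.12,0,0.82,0]
    - [100,0.05,0.08,0.12,0,0.82,0]

```text
clock: 3.02
position: [0.4398, -0.2225, 0.2014]
ee_rot: [0.169, 0.687, -0.687, -0.169]
ft_force: [-0.4, 0.5, -0.2]
grip_width: 1.001
```

```bash
cat > cw.py <<'E'
from mv import *
import sys
def cassw(name,view="wrist",guess=None,rad=0.1):
    g=grab(view); W=cloud(g); z=W[...,2]; save(g,name); 
    ok=np.isfinite(z)
    for nm,lo,hi in (("all",.010,.055),("rib",.034,.055)):
        m=ok&(z>lo)&(z<hi)
        if guess is not None: m&=np.hypot(W[...,0]-guess[0],W[...,1]-guess[1])<rad
        k,lab,st,ce=cv2.connectedComponentsWithStats(m.astype(np.uint8))
        for i in range(1,k):
            if st[i,4]<60: continue
            Q=W[lab==i]; rr=cv2.minAreaRect(np.float32(Q[:,:2]*1000)); w,h=rr[1]; a=rr[2] if w>h else rr[2]+90
            a=(a+90)%180-90
            print(nm,st[i,4],"c",np.round(rr[0],1),"size",np.round(rr[1],1),"yaw",np.radians(a).round(3),"z",np.percentile(Q[:,2],[5,50,95]).round(4))
E
python3 - <<'E'
from cw import *
info(); cassw("w1.png")
E
```

```text
t 3.02 p [ 0.4398 -0.2225  0.2014] tilt 0.02 camyaw -0.4826 F [-0.37  0.51 -0.23] w 1.001 q [-0.35  0.04  0.76  1.88 -0.03  1.23 -1.64] unit [-0.1679 -0.3544]
all 3839 c [ 512.9 -377. ] size [60.2 66.3] yaw -1.544 z [0.0178 0.0208 0.0425]
all 3500 c [597.5 -85.9] size [ 31.3 133.5] yaw -0.189 z [0.0122 0.0319 0.0527]
all 3011 c [583.9 -22.8] size [80.6 58.1] yaw 0.049 z [0.0139 0.0151 0.0187]
all 6389 c [ 449.6 -234. ] size [ 66.1 100.3] yaw -0.493 z [0.0189 0.0208 0.0428]
all 1544 c [ 380.4 -399.1] size [28.1 60.4] yaw -0.79 z [0.0127 0.0355 0.0534]
all 79 c [534.9 -28. ] size [ 0.3 50.5] yaw -1.523 z [0.0417 0.0485 0.0544]
rib 640 c [ 510.4 -373.5] size [28.4 18.2] yaw 1.029 z [0.0367 0.0419 0.0435]
rib 1591 c [590.3 -86.9] size [ 18.  109.3] yaw -0.114 z [0.0351 0.0442 0.0541]
rib 826 c [ 381.8 -399.3] size [26.4 59.8] yaw -0.847 z [0.035  0.0449 0.054 ]
rib 1455 c [ 449.9 -234.3] size [21.6 59.5] yaw -0.486 z [0.0401 0.0421 0.0434]
rib 79 c [534.9 -28. ] size [ 0.3 50.5] yaw -1.523 z [0.0417 0.0485 0.0544]
```

View pics/w1.png

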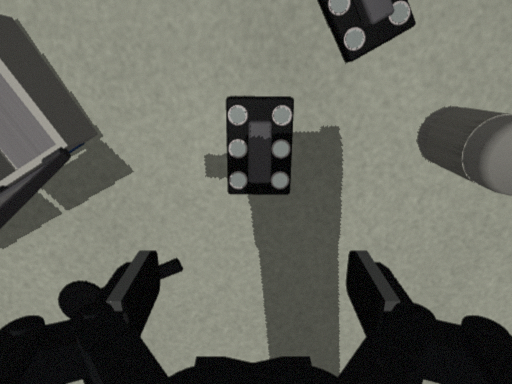

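The wrist view shows the first cassette at about (260,145), and the measured 100 x 66 mm base and 60 x 22 mm rib match the given sizes. I'm moving down to grasp it.

Run:
```python
from mv import *
go(0.4497,-0.2342,0.07,-0.49);go(0.4497,-0.2342,0.022,-0.49)
```

```text
shift [-0.0142  0.1314  0.0059] rot [ 0.0003  0.0079 -0.0002] rows>= 3.2
shift [-0.0141  0.1794  0.0059] rot [ 0.0003  0.0079 -0.0002] rows>= 4.3
```

Emit:
send_rows:
  motion:
    - [100,-0.014,0.04,0.006,0,0.008,0]
    - [100,-0.014,0.08,0.006,0,0.008,0]
    - [100,-0.014,0.12,0.006,0,0.008,0]
    - [100,-0.014,0.15,0.006,0,0.008,0]
    - [100,-0.014,0.17,0.006,0,0.008,0]
    - [100,-0.014,0.18,0.006,0,0.008,0]
    - [100,-0.014,0.18,0.006,0,0.008,0]
  squeeze: 40

```text
clock: 3.65
position: [0.4482, -0.2339, 0.0197]
ee_rot: [-0.171, -0.686, 0.686, 0.173]
ft_force: [0.2, -0.4, 0.6]
grip_width: 1.0
```

Emit:
send_rows:
  motion:
    - [0,0,0,0,0,0,0]
    - [0,0,0,0,0,0,0]
    - [0,0,0,0,0,0,0]
    - [0,0,0,0,0,0,0]
    - [0,0,0,0,0,0,0]
    - [0,0,0,0,0,0,0]
    - [0,0,0,0,0,0,0]
    - [0,0,0,0,0,0,0]
  squeeze: 40

```text
clock: 4.32
position: [0.45, -0.2344, 0.0221]
ee_rot: [0.173, 0.686, -0.686, -0.172]
ft_force: [-1.3, 1.5, 8.2]
grip_width: 0.248
```

Run:
```python
from mv import *
info()
```

```text
t 4.32 p [ 0.45   -0.2344  0.0221] tilt 0.08 camyaw -0.493 F [-1.33  1.48  8.16] w 0.248 q [-0.22  0.37  0.7   2.01 -0.31  0.87 -1.41] unit [-0.1583 -0.3667]
```

Emit:
send_rows:
  motion:
    - [0,0,-0.02,0,0,0,0]
    - [0,0,-0.05,0,0,0,0]
    - [0,0,-0.09,0,0,0,0]
    - [0,0,-0.12,0,0,0,0]
    - [0,0,-0.12,0,0,0,0]
    - [0,0,-0.12,0,0,0,0]
  squeeze: 60

```text
clock: 4.82
position: [0.4503, -0.2345, 0.1426]
ee_rot: [0.174, 0.686, -0.685, -0.171]
ft_force: [-0.6, 0.9, -2.4]
grip_width: 0.242
```

Run:
```python
from mv import *
info(); go(0.61,-0.2,0.14,-0.25)
```

```text
t 4.82 p [ 0.4503 -0.2345  0.1426] tilt 0.21 camyaw -0.4928 F [-0.57  0.93 -2.44] w 0.242 q [-0.32  0.17  0.79  1.92 -0.13  1.11 -1.55] unit [-0.158  -0.3668]
shift [-0.1244  0.0032 -0.1059] rot [ 0.0016 -0.2428 -0.0032] rows>= 3.9
```

Emit:
send_rows:
  motion:
    - [0,-0.03,0.0,-0.026,0,-0.06,0]
    - [0,-0.06,0.0,-0.052,0,-0.12,0]
    - [0,-0.09,0.0,-0.08,0,-0.18,0]
    - [0,-0.124,0.0,-0.106,0,-0.24,0]
    - [0,-0.124,0.0,-0.106,0,-0.24,0]
    - [0,-0.124,0.0,-0.106,0,-0.24,0]

```text
clock: 5.32
position: [0.6094, -0.1982, 0.1378]
ee_rot: [-0.087, -0.701, 0.702, 0.09]
ft_force: [-0.3, -0.8, -1.8]
grip_width: 0.246
```

Run:
```python
from mv import *
info(); b=u2w(0,-75e-3); print(b); go(*b,0.14,YAW)
```

```text
t 5.32 p [ 0.6094 -0.1982  0.1378] tilt 0.26 camyaw -0.2502 F [-0.26 -0.78 -1.75] w 0.246 q [-0.25  0.5   0.66  1.56 -0.32  1.2  -1.35] unit [ 0.0027 -0.3382]
[0.5941 0.0646]
shift [ 0.0799 -0.0022 -0.2508] rot [-0.0006 -0.2982  0.0045] rows>= 6.3
```

Emit:
send_rows:
  motion:
    - [0,0.012,-0.003,-0.036,0,-0.06,0.001]
    - [0,0.024,-0.003,-0.072,0,-0.12,0.002]
    - [0,0.036,-0.003,-0.108,0,-0.18,0.003]
    - [0,0.048,-0.003,-0.144,0,-0.24,0.004]
    - [0,0.06,-0.003,-0.18,0,-0.298,0.004]
    - [0,0.07,-0.003,-0.216,0,-0.298,0.004]
    - [0,0.08,-0.003,-0.251,0,-0.298,0.004]
    - [0,0.08,-0.003,-0.251,0,-0.298,0.004]
    - [0,0.08,-0.003,-0.251,0,-0.298,0.004]

```text
clock: 6.07
position: [0.5927, 0.0654, 0.1431]
ee_rot: [-0.016, 0.707, -0.707, 0.018]
ft_force: [0.0, -1.1, -1.8]
grip_width: 0.242
```

Run:
```python
from mv import *
info(); b=u2w(0,-75e-3); print(b); go(*b,0.037,YAW)
g=grab("wrist"); save(g,"w2.png"); s=grab("scene"); save(s,"s2.png",(110,90,410,280),2.6)
W=cloud(g); z=W[...,2]
# interior floor patches in bay b, wall tops around
for nm,lo,hi in (("floor",.006,.022),("wall",.054,.066)):
    Q=W[np.isfinite(z)&(z>lo)&(z<hi)&(W[...,0]>.5)&(W[...,0]<.68)&(W[...,1]>-.1)&(W[...,1]<.25)]
    u=np.array([w2u(q) for q in Q[::20]]); print(nm,len(Q),u.min(0),u.max(0))
```

```text
t 6.07 p [0.5927 0.0654 0.1431] tilt 0.11 camyaw 0.0483 F [ 0.   -1.1  -1.78] w 0.242 q [-0.63  0.36  0.55  1.68 -0.2   1.16 -1.55] unit [-0.0013 -0.0741]
[0.5941 0.0646]
shift [-0.0011  0.1061  0.0009] rot [ 0.      0.0003 -0.0019] rows>= 2.5
floor 26272 [-0.0583 -0.2188] [0.0658 0.1069]
wall 18654 [-0.069  -0.2269] [0.0719 0.0743]
```

View pics/w2.png

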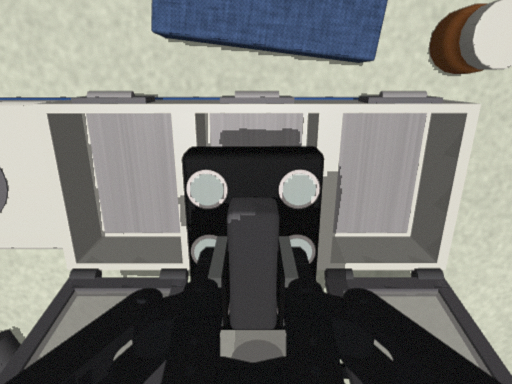

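View pics/s2.png

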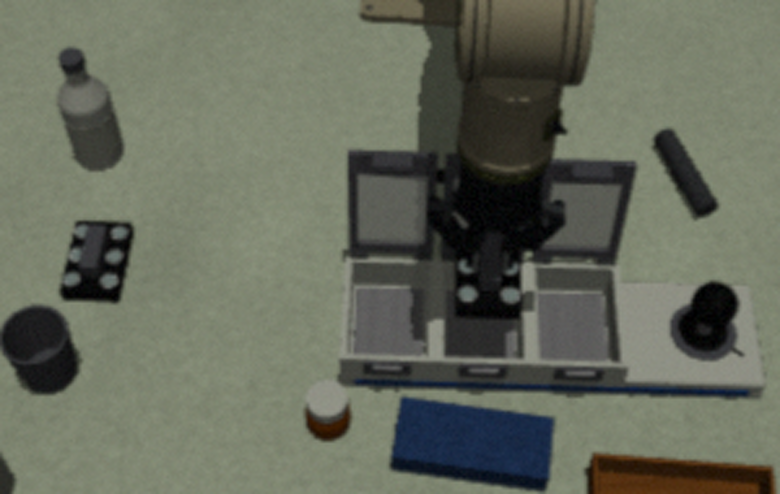

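The scene and wrist views show the cassette held squarely over bay b, with its edges at columns 185 to 323 and the dividing walls beside them. I'm lowering it.

Emit:
send_rows:
  motion:
    - [0,-0.001,0.025,0.001,0,0,-0.002]
    - [0,-0.001,0.05,0.001,0,0,-0.002]
    - [0,-0.001,0.07,0.001,0,0,-0.002]
    - [0,-0.001,0.09,0.001,0,0,-0.002]
    - [0,-0.001,0.1,0.001,0,0,-0.002]
    - [0,-0.001,0.105,0.001,0,0,-0.002]
    - [0,-0.001,0.105,0.001,0,0,-0.002]
    - [0,-0.001,0.105,0.001,0,0,-0.002]

```text
clock: 6.83
position: [0.5961, 0.0616, 0.0401]
ee_rot: [0.014, -0.707, 0.707, -0.016]
ft_force: [1.0, -1.0, -0.7]
grip_width: 0.243
```

Run:
```python
from mv import *
info()
```

```text
t 6.83 p [0.5961 0.0616 0.0401] tilt 0.17 camyaw 0.0437 F [ 0.97 -1.   -0.74] w 0.243 q [-0.58  0.49  0.5   1.75 -0.28  0.97 -1.5 ] unit [ 0.0019 -0.0781]
```

Emit:
send_rows:
  motion:
    - [0,0,0.003,-0.001,0,0,0]
    - [0,0,0.004,-0.001,0,0,0]
    - [0,0,0.004,-0.001,0,0,0]
    - [0,0,0.004,-0.001,0,0,0]

```text
clock: 7.17
position: [0.5963, 0.0636, 0.0362]
ee_rot: [-0.015, 0.707, -0.707, 0.017]
ft_force: [0.0, 0.1, 4.7]
grip_width: 0.24
```

Run:
```python
from mv import *
info()
```

```text
t 7.17 p [0.5963 0.0636 0.0362] tilt 0.2 camyaw 0.0449 F [0.04 0.13 4.7 ] w 0.24 q [-0.58  0.49  0.5   1.75 -0.28  0.96 -1.5 ] unit [ 0.0021 -0.0761]
```

On the floor (Fz +4.7 N, z 0.036). I'll open partly and lift straight up.

Emit:
send_rows:
  motion:
    - [45,0,0,0,0,0,0]
    - [45,0,0,0,0,0,0]
    - [45,0,0,0,0,0,0]
    - [45,0,0,0,0,0,0]
    - [45,0,0,0,0,0,0]
    - [45,0,-0.03,0,0,0,0]
    - [45,0,-0.06,0,0,0,0]
    - [45,0,-0.1,0,0,0,0]
    - [45,0,-0.12,0,0,0,0]
    - [45,0,-0.12,0,0,0,0]

```text
clock: 8.0
position: [0.598, 0.0634, 0.1607]
ee_rot: [-0.012, 0.707, -0.706, 0.019]
ft_force: [0.1, 0.2, -0.3]
grip_width: 0.452
```

Run:
```python
from cw import *
info(); cassw("w3.png",guess=(.594,.065),rad=.07)
print(w2u((.594,.065)))
C=None
import meas; meas.C=[(0.533,-0.375)]; meas.cass()
go(0.6,-0.2,0.16,0)
```

```text
t 8.0 p [0.598  0.0634 0.1607] tilt 0.55 camyaw 0.0444 F [ 0.05  0.17 -0.27] w 0.452 q [-0.63  0.35  0.55  1.65 -0.2   1.18 -1.56] unit [ 0.0038 -0.0764]
all 12130 c [593.1  63.5] size [115.3  84.7] yaw 0.05 z [0.0144 0.0343 0.0503]
all 80 c [590.9 133.4] size [32.7  2.9] yaw 0.046 z [0.0144 0.0155 0.0164]
rib 485 c [595.3 105.7] size [106.7   0.7] yaw 0.048 z [0.0353 0.0451 0.0539]
rib 476 c [598.   21.7] size [105.6   0.7] yaw 0.049 z [0.0351 0.0447 0.0537]
rib 4930 c [596.6  64.3] size [98.1 64.4] yaw 0.048 z [0.0341 0.0349 0.0389]
rib 933 c [536.5  61.6] size [ 2.5 72.4] yaw -1.532 z [0.0349 0.0449 0.0541]
[-0.0001 -0.0746]
all ((532.979248046875, -367.36407470703125), (99.83576965332031, 83.06951141357422), 1.8273851871490479) 534
rib ((533.68115234375, -374.9859924316406), (58.17203903198242, 22.586406707763672), 0.8798239231109619) [ 0.5333 -0.3747  0.0419] 108
shift [ 0.0075 -0.0041  0.2635] rot [ 0.0002  0.0449 -0.0034] rows>= 6.3
```

View pics/w3.png

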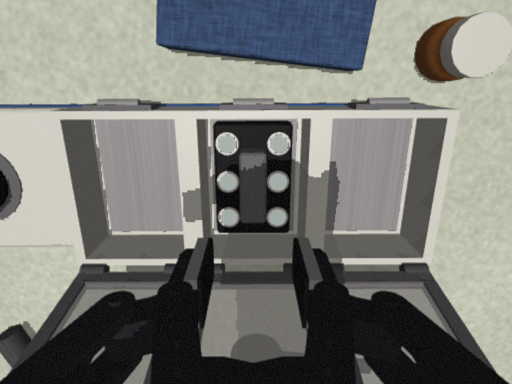

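The wrist view shows the cassette in bay b at about (253,175). It lies flat with its base top at 34.5 mm, about 3 mm from the bay centre. Next is cassette 2.

Emit:
send_rows:
  motion:
    - [45,0,-0.01,0.04,0,0,0]
    - [45,0,-0.02,0.08,0,0,0]
    - [45,0,-0.03,0.12,0,0,0]
    - [70,0,-0.03,0.16,0,0,0]
    - [100,0.002,-0.03,0.2,0,0.02,0]
    - [100,0.004,-0.03,0.24,0,0.045,0]
    - [100,0.01,-0.03,0.28,0,0.045,0]
    - [100,0.02,-0.03,0.31,0,0.045,0]
    - [100,0.03,-0.03,0.34,0,0.045,0]
    - [100,0.04,-0.03,0.37,0,0.045,0]

```text
clock: 8.93
position: [0.5706, -0.3093, 0.1835]
ee_rot: [-0.0, 0.707, -0.707, -0.0]
ft_force: [0.7, 1.1, -0.8]
grip_width: 1.0
```

Run:
```python
from mv import *
info(); go(0.523,-0.37,0.2,0)
```

```text
t 8.93 p [ 0.5706 -0.3093  0.1835] tilt 0.04 camyaw -0.0006 F [ 0.73  1.07 -0.77] w 1.0 q [-0.07  0.48  0.68  1.49 -0.31  1.29 -0.93] unit [-0.0414 -0.4474]
shift [ 0.0476 -0.0165  0.0607] rot [ 0.0004 -0.0006  0.0007] rows>= 1.9
```

Emit:
send_rows:
  motion:
    - [100,0.024,-0.01,0.03,0,0,0]
    - [100,0.048,-0.016,0.06,0,0,0]
    - [100,0.048,-0.016,0.06,0,0,0]
    - [100,0.048,-0.016,0.06,0,0,0]

```text
clock: 9.27
position: [0.5213, -0.3705, 0.2004]
ee_rot: [-0.002, -0.707, 0.707, 0.002]
ft_force: [1.5, 0.5, -1.0]
grip_width: 1.001
```

Run:
```python
from cw import *
info(); cassw("w4.png",guess=(.533,-.375),rad=.09)
```

```text
t 9.27 p [ 0.5213 -0.3705  0.2004] tilt 0.04 camyaw -0.0056 F [ 1.52  0.5  -0.97] w 1.001 q [ 0.02  0.45  0.71  1.5  -0.29  1.31 -0.82] unit [-0.0935 -0.5061]
all 6356 c [ 533.1 -376.2] size [99.8 65.5] yaw 0.027 z [0.019  0.0208 0.0428]
rib 1442 c [ 533.  -376.6] size [60.1 22.1] yaw 0.027 z [0.04   0.0421 0.0435]
```

View pics/w4.png

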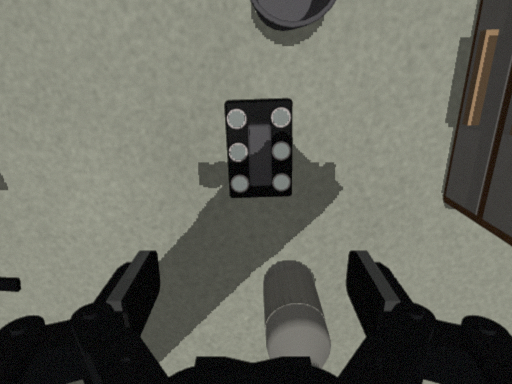

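Cassette 2 sits at about (260,147) in the wrist view, measured at (0.533,-0.376) with yaw 0.027. The bottle at (297,320) is about 15 cm behind it. I'm moving down.

Run:
```python
from mv import *
go(0.533,-0.3764,0.023,0.027)
```

```text
shift [-0.0099  0.177   0.0083] rot [ 0.0006 -0.029  -0.0005] rows>= 4.3
```

Emit:
send_rows:
  motion:
    - [100,-0.01,0.04,0.008,0,-0.029,0]
    - [100,-0.01,0.08,0.008,0,-0.029,0]
    - [100,-0.01,0.12,0.008,0,-0.029,0]
    - [100,-0.01,0.15,0.008,0,-0.029,0]
    - [100,-0.01,0.17,0.008,0,-0.029,0]
    - [100,-0.01,0.177,0.008,0,-0.029,0]
    - [100,-0.01,0.177,0.008,0,-0.029,0]
    - [100,-0.01,0.177,0.008,0,-0.029,0]

```text
clock: 9.98
position: [0.535, -0.3755, 0.0248]
ee_rot: [0.01, -0.707, 0.707, -0.011]
ft_force: [0.5, -0.4, 0.9]
grip_width: 0.999
```

Emit:
send_rows:
  motion:
    - [0,0,0,0,0,0,0]
    - [0,0,0,0,0,0,0]
    - [0,0,0,0,0,0,0]
    - [0,0,0,0,0,0,0]
    - [0,0,0,0,0,0,0]
    - [0,0,0,0,0,0,0]
    - [0,0,0,0,0,0,0]
    - [0,0,0,0,0,0,0]
  squeeze: 60

```text
clock: 10.65
position: [0.5346, -0.3764, 0.0251]
ee_rot: [0.009, -0.707, 0.707, -0.011]
ft_force: [-1.8, 0.7, 6.3]
grip_width: 0.24
```

Run:
```python
from mv import *
info()
```

```text
t 10.65 p [ 0.5346 -0.3764  0.0251] tilt 0.18 camyaw 0.0287 F [-1.79  0.72  6.32] w 0.24 q [ 0.1   0.65  0.61  1.61 -0.42  1.02 -0.7 ] unit [-0.0805 -0.5126]
```

Emit:
send_rows:
  motion:
    - [0,0,-0.02,0,0,0,0]
    - [0,0,-0.05,0,0,0,0]
    - [0,0,-0.09,0,0,0,0]
    - [0,0,-0.13,0,0,0,0]
    - [0,0,-0.13,0,0,0,0]
    - [0,0,-0.13,0,0,0,0]

```text
clock: 11.15
position: [0.5348, -0.3768, 0.1566]
ee_rot: [0.008, -0.706, 0.708, -0.012]
ft_force: [-0.4, 0.3, -2.7]
grip_width: 0.243
```

Run:
```python
from mv import *
info(); go(0.605,-0.2,0.15,YAW)
```

```text
t 11.15 p [ 0.5348 -0.3768  0.1566] tilt 0.35 camyaw 0.0288 F [-0.42  0.29 -2.72] w 0.243 q [ 0.05  0.51  0.68  1.51 -0.33  1.24 -0.76] unit [-0.0804 -0.513 ]
shift [-0.0752  0.0066 -0.1747] rot [-0.0024 -0.0192 -0.0056] rows>= 4.6
```

Emit:
send_rows:
  motion:
    - [0,-0.016,0.002,-0.035,0,-0.019,-0.005]
    - [0,-0.032,0.004,-0.07,0,-0.019,-0.005]
    - [0,-0.048,0.006,-0.105,0,-0.019,-0.005]
    - [0,-0.064,0.006,-0.14,0,-0.019,-0.005]
    - [0,-0.075,0.006,-0.175,0,-0.019,-0.005]
    - [0,-0.075,0.006,-0.175,0,-0.019,-0.005]
    - [0,-0.075,0.006,-0.175,0,-0.019,-0.005]

```text
clock: 11.73
position: [0.6041, -0.1952, 0.1463]
ee_rot: [-0.021, 0.707, -0.706, 0.017]
ft_force: [-0.2, -1.2, -1.4]
grip_width: 0.241
```

Run:
```python
from mv import *
info(); b=u2w(-0.001,-175e-3); print(b); go(*b,0.14,YAW)
```

```text
t 11.73 p [ 0.6041 -0.1952  0.1463] tilt 0.34 camyaw 0.0532 F [-0.16 -1.17 -1.39] w 0.241 q [-0.24  0.47  0.64  1.56 -0.29  1.21 -1.06] unit [-0.0024 -0.3349]
[ 0.5979 -0.0353]
shift [-0.0023  0.0065 -0.1599] rot [0.0013 0.0052 0.0058] rows>= 3.8
```

Emit:
send_rows:
  motion:
    - [0,-0.002,0.002,-0.035,0,0.005,0.006]
    - [0,-0.002,0.004,-0.07,0,0.005,0.006]
    - [0,-0.002,0.006,-0.105,0,0.005,0.006]
    - [0,-0.002,0.006,-0.14,0,0.005,0.006]
    - [0,-0.002,0.006,-0.16,0,0.005,0.006]
    - [0,-0.002,0.006,-0.16,0,0.005,0.006]
    - [0,-0.002,0.006,-0.16,0,0.005,0.006]

```text
clock: 12.32
position: [0.5975, -0.039, 0.1413]
ee_rot: [0.015, -0.707, 0.707, -0.016]
ft_force: [-0.7, -0.6, -1.2]
grip_width: 0.239
```

Run:
```python
from mv import *
info(); b=u2w(-0.001,-175e-3); print(b); go(*b,0.045,YAW)
g=grab("wrist"); save(g,"w5.png")
```

```text
t 12.32 p [ 0.5975 -0.039   0.1413] tilt 0.08 camyaw 0.0437 F [-0.66 -0.6  -1.2 ] w 0.239 q [-0.5   0.38  0.61  1.68 -0.23  1.16 -1.36] unit [-0.0016 -0.1786]
[ 0.5979 -0.0353]
shift [-0.0004  0.0963 -0.0037] rot [-0.0007 -0.0043 -0.0012] rows>= 2.3
```

View pics/w5.png

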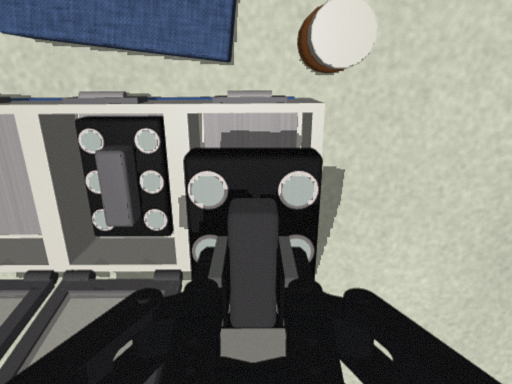

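Emit:
send_rows:
  motion:
    - [0,0,0.02,-0.0035,0,0,0]
    - [0,0,0.045,-0.0035,0,0,0]
    - [0,0,0.07,-0.0035,0,0,0]
    - [0,0,0.085,-0.0035,0,0,0]
    - [0,0,0.095,-0.0035,0,0,0]
    - [0,0,0.1,-0.0035,0,0,0]
    - [0,0,0.1,-0.0035,0,0,0]

```text
clock: 12.95
position: [0.5979, -0.0371, 0.0416]
ee_rot: [0.014, -0.707, 0.707, -0.015]
ft_force: [0.0, -0.2, -1.2]
grip_width: 0.243
```

Run:
```python
from mv import *
info()
```

```text
t 12.95 p [ 0.5979 -0.0371  0.0416] tilt 0.12 camyaw 0.041 F [ 0.01 -0.21 -1.18] w 0.243 q [-0.46  0.5   0.56  1.75 -0.31  0.98 -1.31] unit [-0.0011 -0.1767]
```

Emit:
send_rows:
  motion:
    - [0,0,0.002,0,0,0,0]
    - [0,0,0.004,0,0,0,0]
    - [0,0,0.004,0,0,0,0]
    - [0,0,0.004,0,0,0,0]

```text
clock: 13.28
position: [0.599, -0.0356, 0.0391]
ee_rot: [0.014, -0.707, 0.707, -0.017]
ft_force: [-0.7, -0.7, 0.5]
grip_width: 0.245
```

Run:
```python
from mv import *
info()
```

```text
t 13.28 p [ 0.599  -0.0356  0.0391] tilt 0.25 camyaw 0.0428 F [-0.68 -0.73  0.49] w 0.245 q [-0.46  0.5   0.56  1.76 -0.32  0.97 -1.31] unit [ 0.0001 -0.1754]
```

Near floor contact, so I'll release here and lift.

Emit:
send_rows:
  motion:
    - [45,0,0.001,0,0,0,0]
    - [45,0,0.001,0,0,0,0]
    - [45,0,0.001,0,0,0,0]
    - [45,0,0.001,0,0,0,0]
    - [45,0,0.001,0,0,0,0]
    - [45,0,-0.03,0,0,0,0]
    - [45,0,-0.06,0,0,0,0]
    - [45,0,-0.1,0,0,0,0]
    - [45,0,-0.13,0,0,0,0]
    - [45,0,-0.13,0,0,0,0]

```text
clock: 14.12
position: [0.6011, -0.0361, 0.175]
ee_rot: [-0.011, 0.707, -0.707, 0.019]
ft_force: [1.1, 0.1, 0.4]
grip_width: 0.45
```

Run:
```python
from cw import *
info(); cassw("w6.png",guess=(.599,-.035),rad=.07)
s=grab("scene"); save(s,"s6.png",(110,90,410,280),2.6)
```

```text
t 14.12 p [ 0.6011 -0.0361  0.175 ] tilt 0.71 camyaw 0.0422 F [1.15 0.12 0.41] w 0.45 q [-0.52  0.35  0.62  1.64 -0.22  1.21 -1.38] unit [ 0.0021 -0.1759]
all 11277 c [598.  -36.4] size [115.7  84.6] yaw 0.048 z [0.0144 0.0342 0.0503]
all 317 c [596.1  32.8] size [43.8  3.9] yaw 0.046 z [0.0184 0.0311 0.0348]
rib 1301 c [578.6  -8.8] size [139.5  65.6] yaw 0.663 z [0.035  0.0447 0.0539]
rib 445 c [601.  -78.3] size [109.6   0.5] yaw 0.048 z [0.0348 0.045  0.0543]
rib 4430 c [597.9 -35. ] size [97.2 64.1] yaw 0.044 z [0.0341 0.0349 0.038 ]
```

View pics/w6.png

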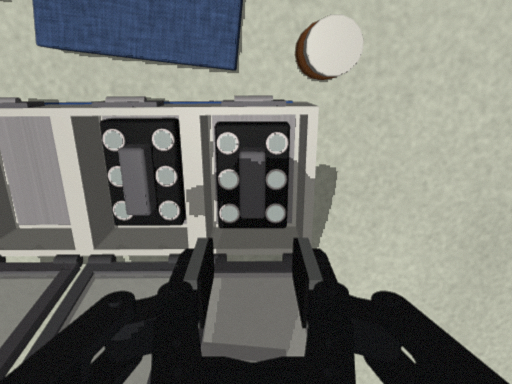

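View pics/s6.png

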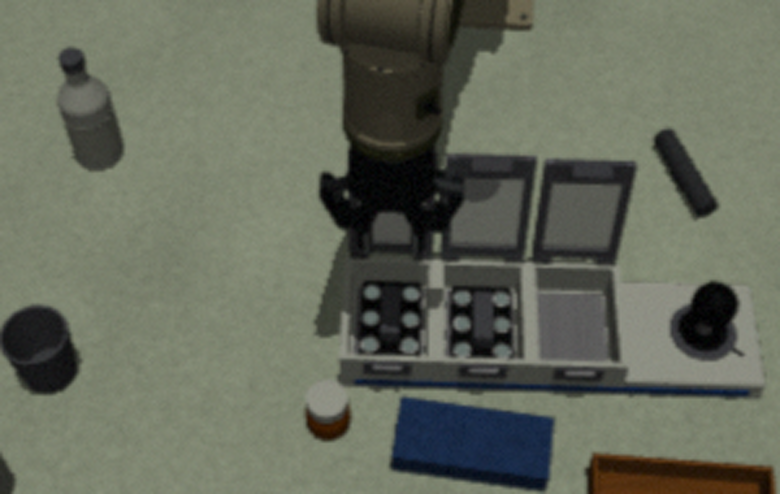

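Both cassettes lie flat in bays a and b with base tops at 35 mm, and the bench holds no others. Next I'll measure the cover angles.

```bash
cat > cov.py <<'E'
from mv import *
def covers(view="scene"):
    g=grab(view); W=cloud(g); ok=np.isfinite(W[...,2]); Q=W[ok]
    c,s=np.cos(YAW),np.sin(YAW); d=Q[:,:2]-U; ux=c*d[:,0]+s*d[:,1]; uy=-s*d[:,0]+c*d[:,1]; z=Q[:,2]
    for n,y0 in (("a",-.175),("b",-.075),("c",.025)):
        m=(abs(uy-y0)<.045)&(ux<.085)&(ux>-.13)&(z>.066)&(z<.215)
        if m.sum()<20: print(n,"few",m.sum()); continue
        a=np.arctan2(z[m]-.062,ux[m]+.066); r=np.hypot(z[m]-.062,ux[m]+.066); k=(r>.06)&(r<.15)
        print(n,m.sum(),"angle pct",np.percentile(a[k],[10,50,90]).round(3),"rmax",np.percentile(r,99).round(3),"zpct",np.percentile(z[m],[10,50,90]).round(4),"z(tab)",np.median(z[m&(ux>.05)&(ux<.07)]) if (m&(ux>.05)&(ux<.07)).any() else None)
E
python3 - <<'E'
from cov import *
covers(); covers("top")
go(*u2w(-0.06,-0.175),0.27,YAW); go(*u2w(-0.145,-0.175),0.27,YAW)
E
```

```text
a 407 angle pct [1.007 1.739 1.799] rmax 0.169 zpct [0.0712 0.1012 0.1956] z(tab) 0.06740973821026719
b 1169 angle pct [1.702 1.77  1.809] rmax 0.147 zpct [0.078  0.137  0.2019] z(tab) None
c 1272 angle pct [1.673 1.736 1.775] rmax 0.147 zpct [0.0787 0.1398 0.2026] z(tab) None
a 38 angle pct [1.754 1.778 1.805] rmax 0.147 zpct [0.0707 0.2    0.2033] z(tab) None
b 45 angle pct [1.621 1.758 1.797] rmax 0.149 zpct [0.0673 0.202  0.2073] z(tab) 0.06646536042999962
c 199 angle pct [1.609 1.715 1.765] rmax 0.151 zpct [0.0776 0.2038 0.2094] z(tab) 0.06811878398978566
shift [ 0.0584 -0.1028  0.0004] rot [-0.0004 -0.005  -0.0014] rows>= 2.8
shift [ 0.1434 -0.103   0.0008] rot [-0.0004 -0.005  -0.0014] rows>= 4.2
```

Emit:
send_rows:
  motion:
    - [20,0,-0.035,0,0,-0.005,-0.001]
    - [0,0,-0.07,0,0,-0.005,-0.001]
    - [0,0,-0.1,0,0,-0.005,-0.001]
    - [0,0.035,-0.103,0,0,-0.005,-0.001]
    - [0,0.07,-0.103,0,0,-0.005,-0.001]
    - [0,0.105,-0.103,0,0,-0.005,-0.001]
    - [0,0.143,-0.103,0,0,-0.005,-0.001]
    - [0,0.143,-0.103,0,0,-0.005,-0.001]
    - [0,0.143,-0.103,0,0,-0.005,-0.001]

```text
clock: 15.07
position: [0.4532, -0.0414, 0.2704]
ee_rot: [-0.017, 0.708, -0.706, 0.018]
ft_force: [0.3, 0.3, 0.6]
grip_width: 0.0
```

Run:
```python
from mv import *
info(); go(*u2w(-0.145,-0.175),0.165,YAW)
```

```text
t 15.07 p [ 0.4532 -0.0414  0.2704] tilt 0.16 camyaw 0.0486 F [0.3  0.28 0.59] w 0.0 q [-0.65 -0.12  0.6   1.85  0.07  1.39 -1.59] unit [-0.1458 -0.1741]
shift [-0.0006  0.1054  0.0011] rot [ 0.002   0.0006 -0.0019] rows>= 2.5
```

Emit:
send_rows:
  motion:
    - [0,0,0.035,0.001,0.002,0,-0.002]
    - [0,0,0.07,0.001,0.002,0,-0.002]
    - [0,0,0.105,0.001,0.002,0,-0.002]
    - [0,0,0.105,0.001,0.002,0,-0.002]
    - [0,0,0.105,0.001,0.002,0,-0.002]
    - [0,0,0.105,0.001,0.002,0,-0.002]

```text
clock: 15.57
position: [0.4562, -0.0428, 0.1672]
ee_rot: [0.017, -0.706, 0.708, -0.017]
ft_force: [-0.3, -0.1, -0.8]
grip_width: 0.001
```

Run:
```python
from mv import *
info()
```

```text
t 15.57 p [ 0.4562 -0.0428  0.1672] tilt 0.2 camyaw 0.0476 F [-0.28 -0.11 -0.8 ] w 0.001 q [-0.64 -0.02  0.64  2.    0.02  1.16 -1.53] unit [-0.1429 -0.1756]
```

Emit:
send_rows:
  motion:
    - [0,-0.024,-0.003,0,0,0,0]
    - [0,-0.048,-0.005,0,0,0,0]
    - [0,-0.07,-0.007,0,0,0,0]
    - [0,-0.09,-0.008,0,0,0,0]
    - [0,-0.108,-0.005,0,0,0,0]
    - [0,-0.125,0.0,0,0,0,0]
    - [0,-0.142,0.009,0,0,0,0]
    - [0,-0.158,0.019,0,0,0,0]
    - [0,-0.158,0.019,0,0,0,0]
    - [0,-0.158,0.019,0,0,0,0]

```text
clock: 16.4
position: [0.614, -0.0348, 0.1479]
ee_rot: [0.017, -0.706, 0.708, -0.018]
ft_force: [0.4, -0.2, 0.1]
grip_width: -0.003
```

Run:
```python
from cov import *
info(); covers()
s=grab("scene"); save(s,"s7.png",(110,90,410,280),2.6)
```

```text
t 16.4 p [ 0.614  -0.0348  0.1479] tilt 0.18 camyaw 0.0487 F [ 0.42 -0.21  0.13] w -0.003 q [-0.52  0.42  0.64  1.63 -0.26  1.19 -1.34] unit [ 0.0151 -0.1752]
a 843 angle pct [0.603 0.731 0.826] rmax 0.178 zpct [0.1037 0.1506 0.204 ] z(tab) 0.14210062188467953
b 1222 angle pct [1.714 1.769 1.811] rmax 0.147 zpct [0.0795 0.1429 0.2015] z(tab) None
c 1267 angle pct [1.668 1.735 1.776] rmax 0.147 zpct [0.0781 0.1395 0.2025] z(tab) None
```

View pics/s7.png

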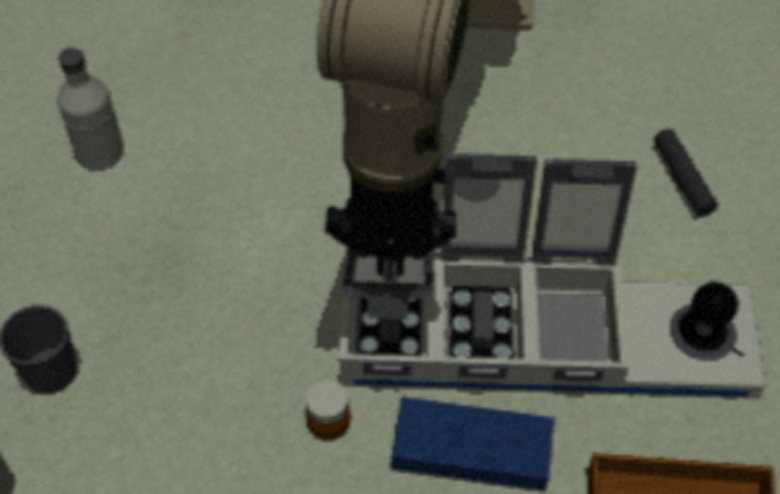

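The scene view shows the fingers at about (395,265) pushing cover a down to about 0.73 rad. I'll carry on.

Emit:
send_rows:
  motion:
    - [0,-0.013,0.014,0,0,0,0]
    - [0,-0.025,0.03,0,0,0,0]
    - [0,-0.033,0.042,0,0,0,0]
    - [0,-0.04,0.053,0,0,0,0]
    - [0,-0.046,0.065,0,0,0,0]
    - [0,-0.046,0.068,0,0,0,0]
    - [0,-0.046,0.068,0,0,0,0]
    - [0,-0.046,0.068,0,0,0,0]

```text
clock: 17.17
position: [0.6586, -0.0332, 0.0797]
ee_rot: [0.017, -0.706, 0.708, -0.017]
ft_force: [-0.6, 0.1, -0.7]
grip_width: 0.001
```

Run:
```python
from cov import *
info(); covers()
```

```text
t 17.17 p [ 0.6586 -0.0332  0.0797] tilt 0.13 camyaw 0.0476 F [-0.6   0.13 -0.66] w 0.001 q [-0.45  0.58  0.59  1.56 -0.35  1.11 -1.3 ] unit [ 0.0597 -0.1758]
a 875 angle pct [0.085 0.129 0.473] rmax 0.192 zpct [0.0746 0.1168 0.1801] z(tab) 0.1171925063574375
b 1305 angle pct [1.714 1.769 1.81 ] rmax 0.171 zpct [0.0794 0.1389 0.201 ] z(tab) 0.17193982287770976
c 1265 angle pct [1.675 1.738 1.777] rmax 0.147 zpct [0.0798 0.1396 0.2028] z(tab) None
```

Now press in small steps.

Emit:
send_rows:
  motion:
    - [0,0,0.004,0,0,0,0]
    - [0,0,0.006,0,0,0,0]
    - [0,0,0.008,0,0,0,0]
    - [0,0,0.01,0,0,0,0]
    - [0,0,0.011,0,0,0,0]
    - [0,0,0.012,0,0,0,0]
    - [0,0,0.012,0,0,0,0]

```text
clock: 17.8
position: [0.6589, -0.0332, 0.0696]
ee_rot: [0.017, -0.706, 0.707, -0.017]
ft_force: [-12.0, 2.5, 26.2]
grip_width: -0.001
```

Run:
```python
from cov import *
info(); covers()
```

```text
t 17.8 p [ 0.6589 -0.0332  0.0696] tilt 0.07 camyaw 0.0476 F [-11.98   2.53  26.17] w -0.001 q [-0.45  0.59  0.59  1.56 -0.36  1.09 -1.29] unit [ 0.06   -0.1758]
a 807 angle pct [0.041 0.069 0.455] rmax 0.205 zpct [0.068  0.1201 0.1722] z(tab) 0.10594677638839389
b 1294 angle pct [1.707 1.77  1.808] rmax 0.166 zpct [0.0788 0.1387 0.2009] z(tab) 0.16307177762667002
c 1276 angle pct [1.671 1.737 1.774] rmax 0.147 zpct [0.0791 0.1391 0.2025] z(tab) None
```

Emit:
send_rows:
  motion:
    - [0,0,-0.035,0,0,0,0]
    - [0,0,-0.075,0,0,0,0]
    - [0,0,-0.115,0,0,0,0]
    - [0,0,-0.155,0,0,0,0]
    - [0,0.02,-0.19,-0.01,0,0,0]
    - [0,0.055,-0.2,-0.03,0,0,0]
    - [0,0.09,-0.2,-0.05,0,0,0]
    - [0,0.125,-0.2,-0.07,0,0,0]
    - [0,0.16,-0.2,-0.09,0,0,0]
    - [0,0.19,-0.2,-0.1,0,0,0]

```text
clock: 18.68
position: [0.4617, 0.0602, 0.266]
ee_rot: [0.018, -0.706, 0.708, -0.018]
ft_force: [-0.7, 1.0, 1.3]
grip_width: -0.001
```

Run:
```python
from cov import *
info(); covers(); go(*u2w(-0.145,-0.075),0.27,YAW);go(*u2w(-0.145,-0.075),0.168,YAW)
s=grab("scene"); save(s,"s8.png",(110,90,410,280),2.6)
```

```text
t 18.68 p [0.4617 0.0602 0.266 ] tilt 0.15 camyaw 0.0509 F [-0.7   1.01  1.3 ] w -0.001 q [-0.83 -0.08  0.58  1.83  0.05  1.38 -1.78] unit [-0.1325 -0.073 ]
a 1207 angle pct [0.045 0.069 0.107] rmax 0.142 zpct [0.0667 0.0691 0.072 ] z(tab) 0.07004856223134692
b 1294 angle pct [1.715 1.769 1.808] rmax 0.146 zpct [0.0798 0.1385 0.2017] z(tab) None
c 1264 angle pct [1.671 1.737 1.776] rmax 0.147 zpct [0.0795 0.1395 0.2023] z(tab) None
shift [ 0.0088 -0.0038  0.0028] rot [-0.0005  0.0037  0.0029] rows>= 0.2
shift [0.0085 0.0982 0.0028] rot [-0.0005  0.0037  0.0029] rows>= 2.4
```

View pics/s8.png

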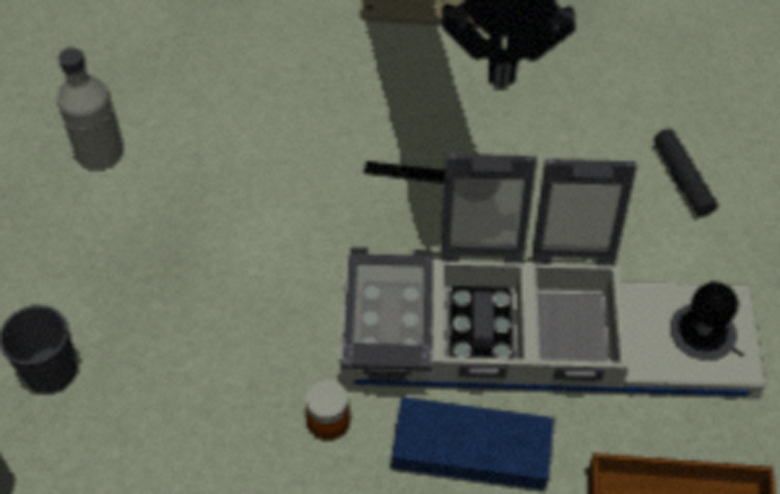

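Cover a is shut, with its tab at 70.0 mm as it should be, and the image shows it flush at (390,305). Cover b is next.

Emit:
send_rows:
  motion:
    - [0,0.008,0.03,0.002,0,0.003,0.003]
    - [0,0.008,0.065,0.002,0,0.003,0.003]
    - [0,0.008,0.098,0.002,0,0.003,0.003]
    - [0,0.008,0.098,0.002,0,0.003,0.003]
    - [0,0.008,0.098,0.002,0,0.003,0.003]

```text
clock: 19.2
position: [0.4557, 0.0549, 0.1682]
ee_rot: [0.016, -0.705, 0.708, -0.016]
ft_force: [0.3, 0.6, 0.8]
grip_width: 0.003
```

Run:
```python
from mv import *
info()
```

```text
t 19.2 p [0.4557 0.0549 0.1682] tilt 0.24 camyaw 0.044 F [0.29 0.61 0.8 ] w 0.003 q [-0.82 -0.01  0.6   1.99  0.01  1.16 -1.75] unit [-0.1387 -0.0781]
```

Emit:
send_rows:
  motion:
    - [0,-0.02,-0.002,-0.001,0,0,0]
    - [0,-0.044,-0.004,-0.002,0,0,0]
    - [0,-0.066,-0.006,-0.002,0,0,0]
    - [0,-0.086,-0.007,-0.002,0,0,0]
    - [0,-0.104,-0.004,-0.002,0,0,0]
    - [0,-0.121,0.001,-0.002,0,0,0]
    - [0,-0.138,0.01,-0.002,0,0,0]
    - [0,-0.154,0.02,-0.002,0,0,0]
    - [0,-0.154,0.02,-0.002,0,0,0]
    - [0,-0.154,0.02,-0.002,0,0,0]

```text
clock: 20.03
position: [0.6113, 0.0645, 0.1504]
ee_rot: [0.015, -0.706, 0.708, -0.017]
ft_force: [-0.8, -1.0, -0.3]
grip_width: 0.002
```

Run:
```python
from cov import *
info(); covers()
```

```text
t 20.03 p [0.6113 0.0645 0.1504] tilt 0.28 camyaw 0.0451 F [-0.84 -0.99 -0.26] w 0.002 q [-0.67  0.41  0.62  1.63 -0.25  1.19 -1.52] unit [ 0.0172 -0.0759]
a 1207 angle pct [0.045 0.069 0.104] rmax 0.142 zpct [0.0667 0.069  0.0719] z(tab) 0.07003234679335679
b 824 angle pct [0.604 0.737 0.818] rmax 0.178 zpct [0.1013 0.1511 0.2059] z(tab) 0.14216195968588985
c 1071 angle pct [1.659 1.739 1.774] rmax 0.147 zpct [0.0786 0.1453 0.2033] z(tab) None
```

Emit:
send_rows:
  motion:
    - [0,-0.012,0.015,0,0,0,0]
    - [0,-0.024,0.032,0,0,0,0]
    - [0,-0.032,0.044,0,0,0,0]
    - [0,-0.039,0.055,0,0,0,0]
    - [0,-0.045,0.067,0,0,0,0]
    - [0,-0.045,0.07,0,0,0,0]
    - [0,-0.045,0.073,0,0,0,0]
    - [0,-0.045,0.076,0,0,0,0]
    - [0,-0.045,0.079,0,0,0,0]
    - [0,-0.045,0.081,0,0,0,0]

```text
clock: 20.92
position: [0.6558, 0.0666, 0.07]
ee_rot: [0.014, -0.706, 0.707, -0.018]
ft_force: [3.0, 0.7, 10.3]
grip_width: -0.003
```

Run:
```python
from cov import *
info()
```

```text
t 20.92 p [0.6558 0.0666 0.07  ] tilt 0.3 camyaw 0.0452 F [ 3.02  0.73 10.27] w -0.003 q [-0.59  0.59  0.58  1.57 -0.34  1.09 -1.46] unit [ 0.0618 -0.0759]
```

One more mm or two to be sure.

Emit:
send_rows:
  motion:
    - [0,0,0.001,0,0,0,0]
    - [0,0,0.002,0,0,0,0]
    - [0,0,0.002,0,0,0,0]

```text
clock: 21.17
position: [0.656, 0.0666, 0.0697]
ee_rot: [0.014, -0.707, 0.707, -0.018]
ft_force: [-6.3, 0.1, 21.1]
grip_width: -0.007
```

Emit:
send_rows:
  motion:
    - [0,0,-0.035,0,0,0,0]
    - [0,0,-0.075,0,0,0,0]
    - [0,0,-0.115,0,0,0,0]
    - [0,0,-0.155,0,0,0,0]
    - [0,0.02,-0.19,-0.01,0,0,0]
    - [0,0.055,-0.2,-0.03,0,0,0]
    - [0,0.09,-0.2,-0.05,0,0,0]
    - [0,0.125,-0.2,-0.07,0,0,0]
    - [0,0.16,-0.2,-0.09,0,0,0]
    - [0,0.2,-0.2,-0.1,0,0,0]

```text
clock: 22.0
position: [0.4483, 0.1594, 0.2655]
ee_rot: [0.016, -0.706, 0.708, -0.018]
ft_force: [-0.9, 1.3, 0.6]
grip_width: 0.002
```

Run:
```python
from cov import *
info(); covers(); go(*u2w(-0.145,0.025),0.168,YAW)
```

```text
t 22.0 p [0.4483 0.1594 0.2655] tilt 0.23 camyaw 0.0476 F [-0.86  1.26  0.62] w 0.002 q [-1.   -0.05  0.55  1.81  0.03  1.37 -1.98] unit [-0.1411  0.0267]
a 1219 angle pct [0.044 0.067 0.106] rmax 0.143 zpct [0.0666 0.0689 0.0718] z(tab) 0.06988509907484808
b 1210 angle pct [0.046 0.069 0.103] rmax 0.142 zpct [0.0667 0.069  0.0719] z(tab) 0.06975814190978546
c 1258 angle pct [1.67  1.737 1.774] rmax 0.147 zpct [0.0797 0.1404 0.2026] z(tab) None
shift [-0.0026  0.0972  0.0026] rot [-0.0005  0.002   0.0011] rows>= 2.3
```

Emit:
send_rows:
  motion:
    - [0,0,0.03,0.002,0,0,0]
    - [0,0,0.065,0.002,0,0,0]
    - [0,0,0.097,0.002,0,0,0]
    - [0,0,0.097,0.002,0,0,0]
    - [0,0,0.097,0.002,0,0,0]

```text
clock: 22.47
position: [0.45, 0.1548, 0.1684]
ee_rot: [0.015, -0.706, 0.708, -0.016]
ft_force: [-0.3, -0.1, 1.1]
grip_width: 0.002
```

Run:
```python
from mv import *
info()
```

```text
t 22.47 p [0.45   0.1548 0.1684] tilt 0.23 camyaw 0.0445 F [-0.28 -0.13  1.08] w 0.002 q [-0.98  0.04  0.57  1.95 -0.02  1.16 -1.93] unit [-0.1396  0.022 ]
```

Emit:
send_rows:
  motion:
    - [0,-0.02,-0.002,-0.001,0,0,0]
    - [0,-0.044,-0.004,-0.002,0,0,0]
    - [0,-0.066,-0.006,-0.002,0,0,0]
    - [0,-0.086,-0.007,-0.002,0,0,0]
    - [0,-0.104,-0.004,-0.002,0,0,0]
    - [0,-0.121,0.001,-0.002,0,0,0]
    - [0,-0.138,0.01,-0.002,0,0,0]
    - [0,-0.154,0.02,-0.002,0,0,0]
    - [0,-0.154,0.02,-0.002,0,0,0]
    - [0,-0.154,0.02,-0.002,0,0,0]

```text
clock: 23.3
position: [0.6057, 0.1644, 0.1506]
ee_rot: [0.014, -0.706, 0.708, -0.017]
ft_force: [-0.6, 0.9, -0.6]
grip_width: -0.002
```

Run:
```python
from cov import *
info(); covers()
```

```text
t 23.3 p [0.6057 0.1644 0.1506] tilt 0.28 camyaw 0.0448 F [-0.64  0.93 -0.63] w -0.002 q [-0.8   0.43  0.6   1.59 -0.25  1.2  -1.68] unit [0.0164 0.0242]
a 1201 angle pct [0.045 0.067 0.106] rmax 0.143 zpct [0.0667 0.069  0.072 ] z(tab) 0.06978995717346392
b 1212 angle pct [0.047 0.069 0.105] rmax 0.142 zpct [0.0667 0.0689 0.0719] z(tab) 0.0701615814749913
c 844 angle pct [0.618 0.743 0.824] rmax 0.178 zpct [0.0986 0.1514 0.2049] z(tab) 0.14244965427275713
```

Emit:
send_rows:
  motion:
    - [0,-0.012,0.015,0,0,0,0]
    - [0,-0.024,0.032,0,0,0,0]
    - [0,-0.032,0.044,0,0,0,0]
    - [0,-0.039,0.055,0,0,0,0]
    - [0,-0.045,0.067,0,0,0,0]
    - [0,-0.045,0.07,0,0,0,0]
    - [0,-0.045,0.073,0,0,0,0]
    - [0,-0.045,0.076,0,0,0,0]
    - [0,-0.045,0.08,0,0,0,0]
    - [0,-0.045,0.083,0,0,0,0]

```text
clock: 24.18
position: [0.6509, 0.1666, 0.0691]
ee_rot: [0.014, -0.707, 0.707, -0.018]
ft_force: [-14.5, -2.0, 44.1]
grip_width: -0.003
```

Run:
```python
from cov import *
info()
```

```text
t 24.18 p [0.6509 0.1666 0.0691] tilt 0.34 camyaw 0.0452 F [-14.48  -2.02  44.05] w -0.003 q [-0.72  0.61  0.55  1.53 -0.34  1.1  -1.61] unit [0.0616 0.0242]
```

Emit:
send_rows:
  motion:
    - [0,0,-0.03,0,0,0,0]
    - [0,0,-0.07,0,0,0,0]
    - [0,0,-0.11,0,0,0,0]
    - [0,0,-0.15,0,0,0,0]
    - [0,0,-0.19,0,0,0,0]
    - [0,0,-0.19,0,0,-0.12,0]
    - [0,0,-0.19,0,0,-0.24,0]
    - [0,0,-0.19,0,0,-0.36,0]
    - [0,0,-0.19,0,0,-0.48,0]
    - [0,0,-0.19,0,0,-0.5,0]

```text
clock: 25.02
position: [0.6488, 0.1665, 0.2563]
ee_rot: [0.192, -0.68, 0.681, -0.193]
ft_force: [0.0, -0.6, 0.3]
grip_width: 0.001
```

Run:
```python
from cov import *
info(); covers(); s=grab("scene"); save(s,"s9.png",(110,90,410,280),2.6)
t=grab("top"); W=cloud(t); ok=np.isfinite(W[...,2]); Q=W[ok]
m=(Q[:,1]>.38)&(Q[:,1]<.6)&(Q[:,0]>.4)&(Q[:,0]<.85)&(Q[:,2]>.03)&(Q[:,2]<0.4)
print(m.sum(), Q[m].min(0) if m.any() else None, Q[m].max(0) if m.any() else None)
```

```text
t 25.02 p [0.6488 0.1665 0.2563] tilt 0.19 camyaw 0.5507 F [ 0.01 -0.56  0.27] w 0.001 q [-0.68  0.45  0.53  1.32 -0.22  1.43 -1.19] unit [0.0595 0.0242]
a 1178 angle pct [0.045 0.067 0.105] rmax 0.143 zpct [0.0667 0.0689 0.0719] z(tab) 0.06976937334746158
b 1230 angle pct [0.044 0.066 0.104] rmax 0.143 zpct [0.0667 0.0687 0.0717] z(tab) 0.06968564677590039
c 1222 angle pct [0.046 0.07  0.105] rmax 0.143 zpct [0.0668 0.0689 0.0719] z(tab) 0.07012992883884972
4091 [0.4093 0.3807 0.03  ] [0.85   0.6    0.3007]
```

View pics/s9.png

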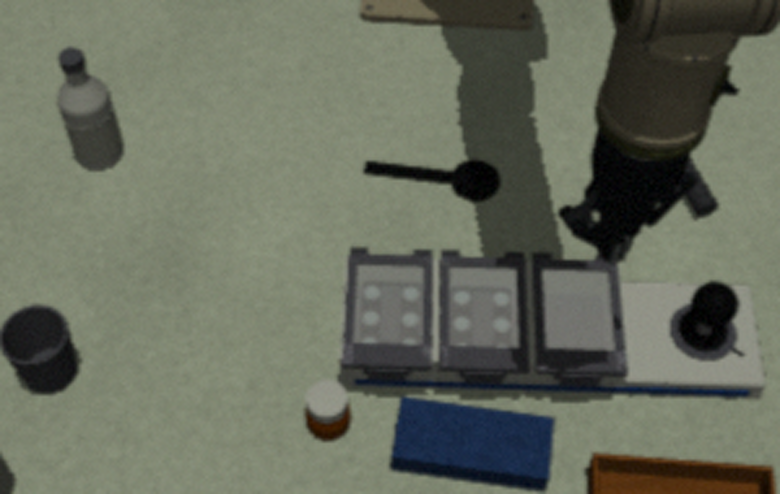

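All three covers are flush, with tabs at 69.7, 69.7 and 70.1 mm, at pixels (390,310), (483,315) and (578,315). I'll check the clearance around the knob next.

Run:
```python
from mv import *
for n in ("top","scene"):
    t=grab(n); W=cloud(t); ok=np.isfinite(W[...,2]); Q=W[ok]
    r=np.hypot(Q[:,0]-.582,Q[:,1]-.304)
    for zlo in (.04,.12,.18):
        m=(Q[:,2]>zlo)&(Q[:,2]<.5)&(r>.06)&((Q[:,1]>.36)|(Q[:,0]>.68)); i=np.argsort(r[m])[:3] if m.any() else []
        print(n,zlo,m.sum(),r[m][i],Q[m][i].tolist() if m.any() else None)
go(.582,.304,.25,None)
```

```text
top 0.04 11418 [0.1803 0.1809 0.1812] [[0.5926082327504412, 0.48401713690442705, 0.2743835713790841], [0.5888050782328436, 0.48481993991879724, 0.26530826947445685], [0.5905213145940857, 0.4850031471388979, 0.2582366610378375]]
top 0.12 3324 [0.1803 0.1809 0.1812] [[0.5926082327504412, 0.48401713690442705, 0.2743835713790841], [0.5888050782328436, 0.48481993991879724, 0.26530826947445685], [0.5905213145940857, 0.4850031471388979, 0.2582366610378375]]
top 0.18 2421 [0.1803 0.1809 0.1812] [[0.5926082327504412, 0.48401713690442705, 0.2743835713790841], [0.5888050782328436, 0.48481993991879724, 0.26530826947445685], [0.5905213145940857, 0.4850031471388979, 0.2582366610378375]]
scene 0.04 19950 [0.1454 0.1463 0.147 ] [[0.6802425870036837, 0.19675920872138744, 0.4606828732291659], [0.680175545811815, 0.19550233342815282, 0.475260488972586], [0.6815066565730606, 0.19577571926218423, 0.4469290453340091]]
scene 0.12 2741 [0.1454 0.1463 0.147 ] [[0.6802425870036837, 0.19675920872138744, 0.4606828732291659], [0.680175545811815, 0.19550233342815282, 0.475260488972586], [0.6815066565730606, 0.19577571926218423, 0.4469290453340091]]
scene 0.18 1575 [0.1454 0.1463 0.147 ] [[0.6802425870036837, 0.19675920872138744, 0.4606828732291659], [0.680175545811815, 0.19550233342815282, 0.475260488972586], [0.6815066565730606, 0.19577571926218423, 0.4469290453340091]]
shift [-0.0134  0.0055 -0.1525] rot [0. 0. 0.] rows>= 3.7
```

Emit:
send_rows:
  motion:
    - [0,-0.004,0.004,-0.03,0,-0.12,0]
    - [0,-0.007,0.004,-0.06,0,-0.24,0]
    - [0,-0.01,0.004,-0.09,0,-0.36,0]
    - [0,-0.013,0.004,-0.12,0,-0.48,0]
    - [0,-0.013,0.004,-0.152,0,-0.6,0]
    - [0,-0.013,0.004,-0.152,0,-0.72,0]
    - [0,-0.013,0.004,-0.152,0,-0.84,0]
    - [0,-0.013,0.004,-0.152,0,-0.96,0]
    - [0,-0.013,0.004,-0.152,0,-1.08,0]
    - [0,-0.013,0.004,-0.152,0,-1.2,0]

```text
clock: 26.1
position: [0.5816, 0.3032, 0.2514]
ee_rot: [0.542, -0.452, 0.455, -0.542]
ft_force: [0.1, 0.2, 0.2]
grip_width: -0.001
```

Emit:
send_rows:
  motion:
    - [50,0,0,0,0,-0.12,0]
    - [100,0,0,0,0,-0.24,0]
    - [100,0,0,0,0,-0.36,0]
    - [100,0,0,0,0,-0.48,0]
    - [100,0,0,0,0,-0.6,0]
    - [100,0,0,0,0,-0.72,0]
    - [100,0,0,0,0,-0.84,0]
    - [100,0,0,0,0,-0.96,0]
    - [100,0,0,0,0,-1.08,0]
    - [100,0,0,0,0,-1.2,0]

```text
clock: 26.93
position: [0.5816, 0.3031, 0.2513]
ee_rot: [0.705, -0.067, 0.069, -0.703]
ft_force: [-0.9, 0.1, 0.5]
grip_width: 1.002
```

Run:
```python
from mv import *
info()
g=grab("wrist"); save(g,"w10.png")
s=grab("scene"); W=cloud(s); save(s,"s10.png",(300,120,512,300),3.5)
```

```text
t 26.93 p [0.5816 0.3031 0.2513] tilt 0.22 camyaw 2.9485 F [-0.95  0.13  0.53] w 1.002 q [-0.62  0.39  0.1   1.35 -0.03  1.41  0.85] unit [-0.001   0.1639]
```

View pics/w10.png

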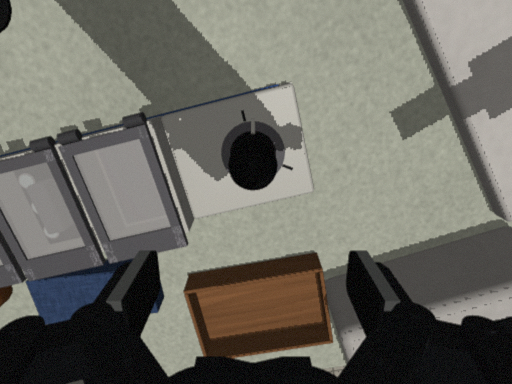

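View pics/s10.png

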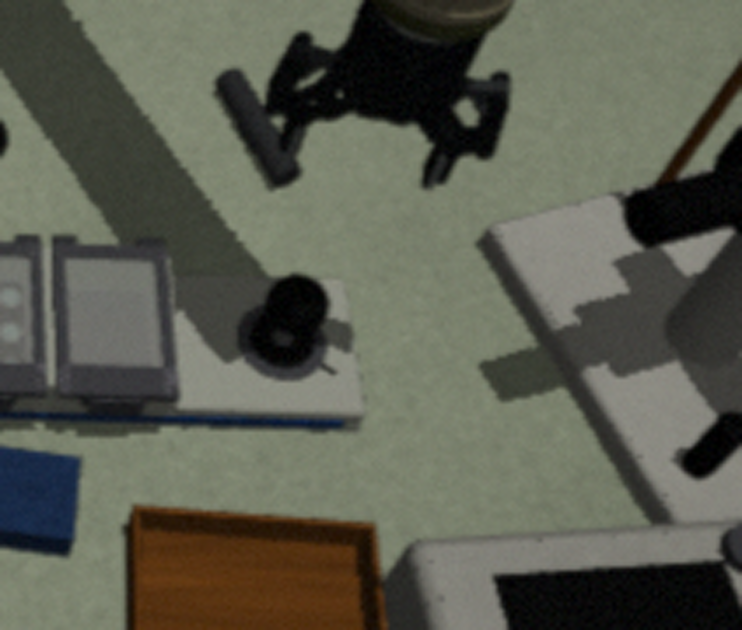

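The wrist view shows the ball at about (252,160) with its pointer marks at (245,117) and (286,168). I'll refine the ball centre from this closer view.

Run:
```python
from mv import *
from scipy.optimize import least_squares
g=grab("wrist"); W=cloud(g)
m=np.isfinite(W[...,2])&(np.hypot(W[...,0]-.582,W[...,1]-.304)<.035)&(W[...,2]>.075)&(W[...,2]<.115)
P=W[m]; r=least_squares(lambda c:np.linalg.norm(P-c,axis=1)-0.024,[.582,.304,.085],loss='soft_l1',f_scale=.001)
print(r.x,len(P),np.sqrt(np.mean(r.fun**2)),np.percentile(P[:,2],99))
go(*r.x[:2],.12); go(*r.x[:2],.061)
```

```text
[0.5823 0.3029 0.085 ] 1893 0.0005100774603768582 0.10936245404427435
shift [0.0002 0.1314 0.0001] rot [0. 0. 0.] rows>= 3.1
shift [-0.      0.1904  0.0003] rot [0. 0. 0.] rows>= 4.6
```

Emit:
send_rows:
  motion:
    - [100,0,0.04,0,0,0,0]
    - [100,0,0.08,0,0,0,0]
    - [100,0,0.12,0,0,0,0]
    - [100,0,0.15,0,0,0,0]
    - [100,0,0.175,0,0,0,0]
    - [100,0,0.19,0,0,0,0]
    - [100,0,0.19,0,0,0,0]
    - [100,0,0.19,0,0,0,0]

```text
clock: 27.75
position: [0.5821, 0.3025, 0.0612]
ee_rot: [0.705, -0.07, 0.072, -0.702]
ft_force: [0.2, 0.1, 0.5]
grip_width: 1.0
```

Run:
```python
from mv import *
info(); go(.5823,.3029,.0605,None)
s=grab("scene"); save(s,"s11.png",(340,160,440,235),7)
g=grab("wrist"); save(g,"w11.png")
# pads: dark-grey points near ball
```

```text
t 27.75 p [0.5821 0.3025 0.0612] tilt 0.22 camyaw 2.9412 F [0.23 0.1  0.5 ] w 1.0 q [-0.61  0.53  0.08  1.56 -0.04  1.06  0.85] unit [-0.0006  0.1633]
shift [0.0002 0.0007 0.0004] rot [0. 0. 0.] rows>= 0.0
```

View pics/s11.png

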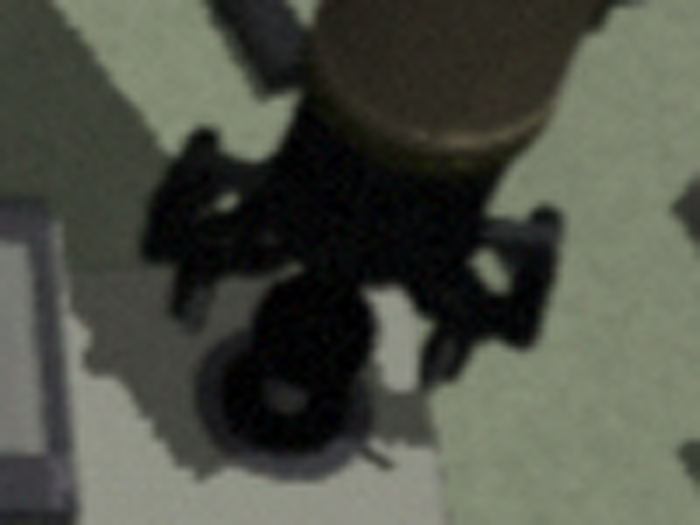

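View pics/w11.png

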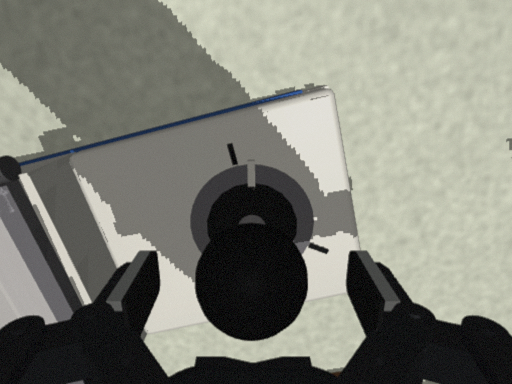

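The ball sits centred between the open pads, the pointer is at (250,170) and the stop mark is at (318,248). I'll grip firmly.

Emit:
send_rows:
  motion:
    - [50,0,0,0,0,0,0]
    - [50,0,0,0,0,0,0]
    - [50,0,0,0,0,0,0]
    - [40,0,0,0,0,0,0]
    - [30,0,0,0,0,0,0]
    - [30,0,0,0,0,0,0]
    - [30,0,0,0,0,0,0]
    - [30,0,0,0,0,0,0]
  squeeze: 90

```text
clock: 28.52
position: [0.5827, 0.3025, 0.063]
ee_rot: [0.704, -0.068, 0.071, -0.703]
ft_force: [-4.5, -2.7, 9.2]
grip_width: 0.529
```

Run:
```python
from mv import *
info(); print(get_obs()["torque"])
g=grab("wrist"); save(g,"w12.png")
W=cloud(g); 
m=np.isfinite(W[...,2])&(np.hypot(W[...,0]-.5823,W[...,1]-.3029)<.05)&(np.hypot(W[...,0]-.5823,W[...,1]-.3029)>.0245)&(W[...,2]>.05)&(W[...,2]<.12)
print(m.sum(),np.percentile(W[m][:,2],[0,2,10,50,90,100]) if m.any() else 0)
```

```text
t 28.52 p [0.5827 0.3025 0.063 ] tilt 0.25 camyaw 2.9442 F [-4.51 -2.68  9.17] w 0.529 q [-0.61  0.53  0.08  1.56 -0.04  1.06  0.85] unit [-0.      0.1632]
[-0.7252  0.8286  0.0175]
7721 [0.068  0.0732 0.083  0.1121 0.1193 0.12  ]
```

View pics/w12.png

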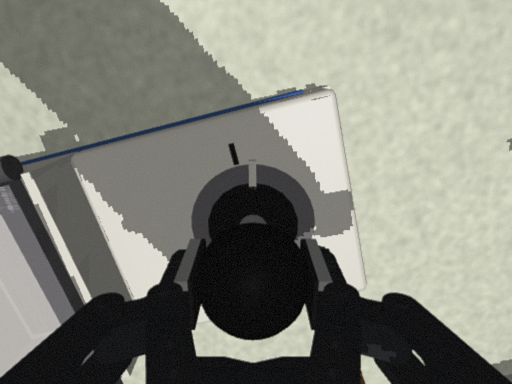

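Grip width reads 45 mm against the 48 mm ball, and the tool is pushed up by 9 N, so the pads sit above the equator. I'll reopen, go 5 mm lower and grip again.

Emit:
send_rows:
  motion:
    - [75,0,0,0,0,0,0]
    - [75,0,0,0,0,0,0]
    - [75,0,0.003,0,0,0,0]
    - [75,0,0.005,0,0,0,0]
    - [75,0,0.005,0,0,0,0]
    - [50,0,0.005,0,0,0,0]
    - [40,0,0.005,0,0,0,0]
    - [30,0,0.005,0,0,0,0]
    - [30,0,0.005,0,0,0,0]
    - [30,0,0.005,0,0,0,0]
  squeeze: 90

```text
clock: 29.4
position: [0.5822, 0.3025, 0.0568]
ee_rot: [0.705, -0.068, 0.071, -0.703]
ft_force: [-3.3, -2.5, 4.4]
grip_width: 0.53
```

Run:
```python
from mv import *
info(); print(get_obs()["torque"])
```

```text
t 29.4 p [0.5822 0.3025 0.0568] tilt 0.22 camyaw 2.9447 F [-3.34 -2.52  4.37] w 0.53 q [-0.61  0.54  0.08  1.56 -0.04  1.05  0.85] unit [-0.0005  0.1632]
[-0.721   0.748   0.0271]
```

Emit:
send_rows:
  motion:
    - [30,0,0,0,0,0.06,0]
    - [30,0,0,0,0,0.13,0]
    - [30,0,0,0,0,0.2,0]
    - [30,0,0,0,0,0.27,0]
    - [30,0,0,0,0,0.34,0]
    - [30,0,0,0,0,0.41,0]
    - [30,0,0,0,0,0.48,0]
    - [30,0,0,0,0,0.54,0]
    - [30,0,0,0,0,0.6,0]
    - [30,0,0,0,0,0.6,0]

```text
clock: 30.23
position: [0.5823, 0.3026, 0.0568]
ee_rot: [0.652, -0.274, 0.277, -0.651]
ft_force: [-2.0, -2.5, 4.7]
grip_width: 0.528
```

Run:
```python
from mv import *
info(); print(get_obs()["torque"])
g=grab("wrist"); save(g,"w13.png",(120,80,400,384),2)
```

```text
t 30.23 p [0.5823 0.3026 0.0568] tilt 0.23 camyaw 2.3409 F [-2.   -2.55  4.68] w 0.528 q [-0.7   0.54  0.2   1.57 -0.12  1.05  0.3 ] unit [-0.0004  0.1633]
[-0.7088  0.7671 -0.1485]
```

View pics/w13.png

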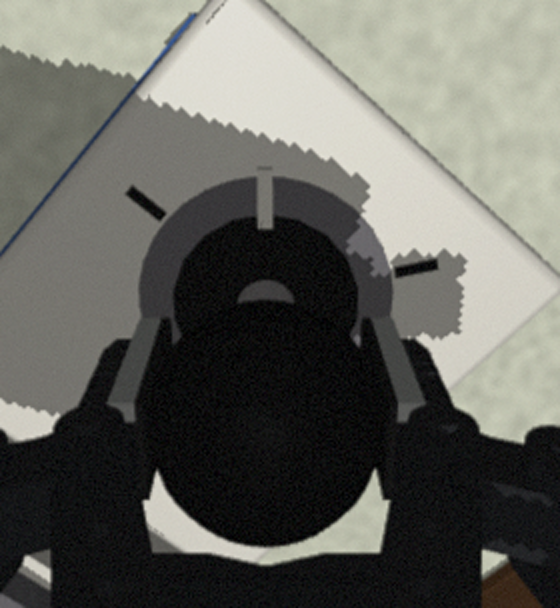

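The pointer at (265,195) turned with the gripper without slipping. The torque is 0.149 N m, which matches the friction, and the stop mark is now at (415,268). I'll keep turning.

Emit:
send_rows:
  motion:
    - [30,0,0,0,0,0.08,0]
    - [30,0,0,0,0,0.18,0]
    - [30,0,0,0,0,0.28,0]
    - [30,0,0,0,0,0.38,0]
    - [30,0,0,0,0,0.48,0]
    - [30,0,0,0,0,0.58,0]
    - [30,0,0,0,0,0.68,0]
    - [30,0,0,0,0,0.78,0]
    - [30,0,0,0,0,0.88,0]
    - [30,0,0,0,0,0.95,0]

```text
clock: 31.12
position: [0.5824, 0.3027, 0.0568]
ee_rot: [0.452, -0.542, 0.545, -0.453]
ft_force: [-0.4, -2.0, 3.9]
grip_width: 0.529
```

Run:
```python
from mv import *
info(); print(get_obs()["torque"])
g=grab("wrist"); save(g,"w14.png",(120,80,400,384),2)
```

```text
t 31.12 p [0.5824 0.3027 0.0568] tilt 0.22 camyaw 1.3895 F [-0.37 -1.97  3.89] w 0.529 q [-0.84  0.56  0.4   1.57 -0.24  1.05 -0.57] unit [-0.0003  0.1634]
[-0.2814  0.9062  0.1518]
```

View pics/w14.png

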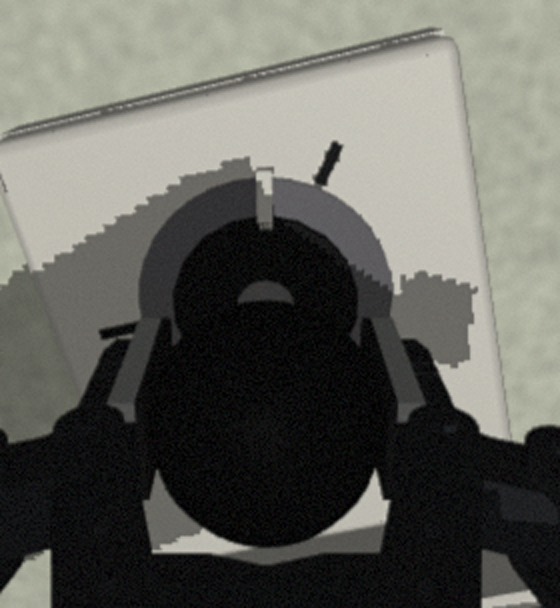

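The pointer is about 25° short of the stop mark at (328,162). I'll turn the remaining part.

Emit:
send_rows:
  motion:
    - [30,0,0,0,0,0.08,0]
    - [30,0,0,0,0,0.16,0]
    - [30,0,0,0,0,0.24,0]
    - [30,0,0,0,0,0.32,0]
    - [30,0,0,0,0,0.38,0]
    - [30,0,0,0,0,0.42,0]
    - [30,0,0,0,0,0.46,0]
    - [30,0,0,0,0,0.49,0]
    - [30,0,0,0,0,0.49,0]

```text
clock: 31.92
position: [0.584, 0.3044, 0.0567]
ee_rot: [0.307, -0.635, 0.637, -0.311]
ft_force: [9.3, 5.2, -6.1]
grip_width: 0.531
```

Run:
```python
from mv import *
info(); print(get_obs()["torque"])
g=grab("wrist"); save(g,"w15.png",(120,80,400,384),2)
```

```text
t 31.92 p [0.584  0.3044 0.0567] tilt 0.44 camyaw 0.9044 F [ 9.34  5.19 -6.13] w 0.531 q [-0.92  0.58  0.5   1.58 -0.3   1.05 -1.01] unit [0.0015 0.165 ]
[ 0.7788 -1.9661 -0.1084]
```

View pics/w15.png

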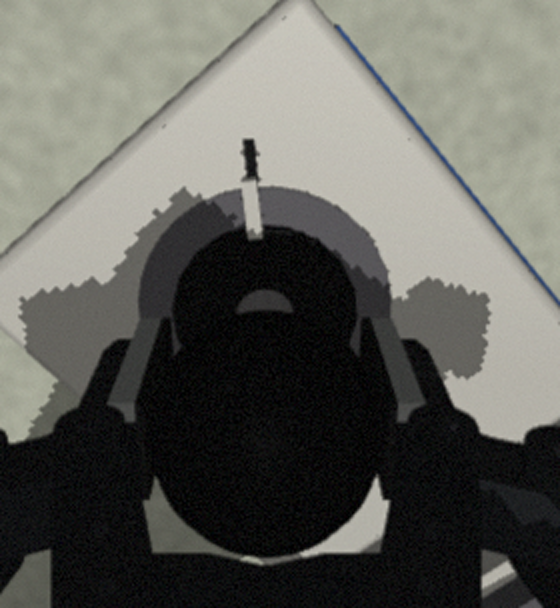

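The pointer at (252,205) lines up with the stop mark at (249,160), and the fingers slipped slightly past it, so the knob is on its stop. I'll release and rise.

Emit:
send_rows:
  motion:
    - [60,0,0,0,0,0,0]
    - [80,0,0,0,0,0,0]
    - [100,0,0,0,0,0,0]
    - [100,0,0,0,0,0,0]
    - [100,0,0,0,0,0,0]
    - [100,0,-0.03,0,0,0,0]
    - [100,0,-0.07,0,0,0,0]
    - [100,0,-0.11,0,0,0,0]
    - [100,0,-0.15,0,0,0,0]
    - [100,0,-0.18,0,0,0,0]

```text
clock: 32.8
position: [0.5823, 0.3031, 0.2404]
ee_rot: [0.307, -0.635, 0.637, -0.311]
ft_force: [-0.0, 0.4, -0.1]
grip_width: 0.995
```

Run:
```python
from cov import *
info(); covers()
g=grab("wrist"); save(g,"w16.png")
s=grab("scene"); save(s,"s16.png",(110,90,410,280),2.6)
# pointer/marks on disc: project to disc plane
print(ray(g,252.,187.,.036))
np.save("/tmp/g.npy",g,allow_pickle=True)
```

```text
t 32.8 p [0.5823 0.3031 0.2404] tilt 0.32 camyaw 0.9045 F [-0.01  0.43 -0.1 ] w 0.995 q [-0.95  0.43  0.56  1.39 -0.22  1.39 -1.06] unit [-0.0004  0.1638]
a 1196 angle pct [0.045 0.067 0.102] rmax 0.142 zpct [0.0667 0.0689 0.0718] z(tab) 0.06977888451164749
b 1214 angle pct [0.045 0.068 0.106] rmax 0.143 zpct [0.0667 0.0689 0.0718] z(tab) 0.06996851239391422
c 1231 angle pct [0.047 0.07  0.104] rmax 0.143 zpct [0.0667 0.069  0.0719] z(tab) 0.07014622626392264
[[0.5632 0.2765 0.036 ]]
```

View pics/w16.png

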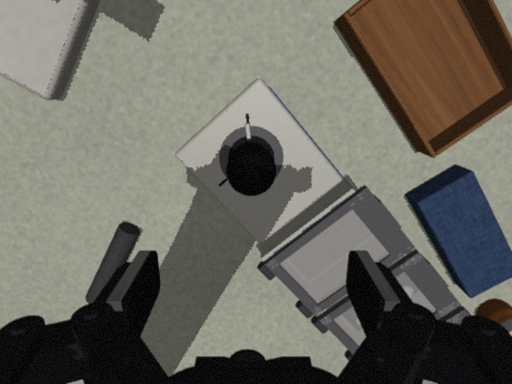

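View pics/s16.png

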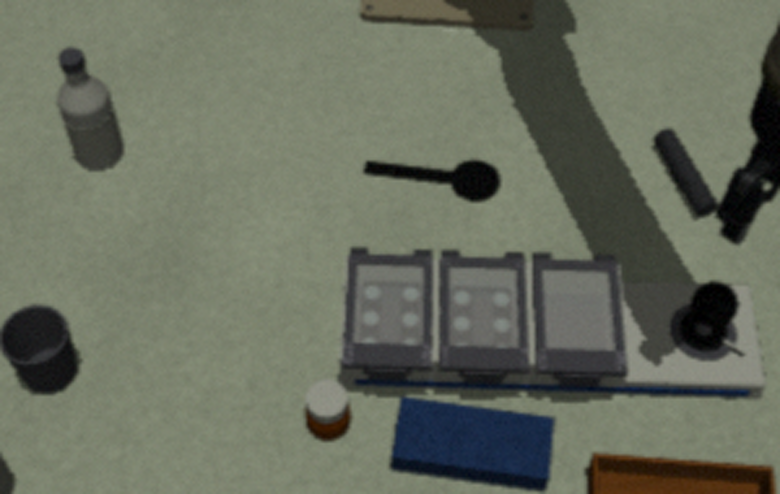

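Run:
```python
from h import *
g=np.load("/tmp/g.npy",allow_pickle=True).item(); c=np.array([.5823,.3029])
im=g["img"]; save(g,"w17.png",(205,95,305,205),6)
gr=im.min(-1)
for z,nm,f in ((.037,"pointer",lambda P,r:(gr>120)&(r>.015)&(r<.0245)),(.030,"mark",lambda P,r:(im.max(-1)<60)&(r>.0285)&(r<.042))):
    v,u=np.mgrid[95:205,205:305]; P=ray(g,u.ravel().astype(float),v.ravel().astype(float),z)
    d=P[:,:2]-c; r=np.hypot(*d.T); gr_=gr; 
    sub=im[95:205,205:305].reshape(-1,3)
    m=((sub.min(1)>115)&(r>.015)&(r<.0245)) if nm=="pointer" else ((sub.max(1)<70)&(r>.029)&(r<.042))
    a=np.degrees(np.arctan2(d[m,1],d[m,0])); print(nm,m.sum(),np.histogram(a,bins=np.arange(-180,181,10))[0])
    if nm=="pointer": print(np.median(a))
    else:
        for k in range(-180,180,30):
            s=(a>=k)&(a<k+30)
            if s.sum()>4: print(k,s.sum(),np.median(a[s]))
```

```text
pointer 3 [0 0 0 0 0 0 0 0 0 0 0 0 0 0 0 0 0 0 0 0 0 0 0 2 1 0 0 0 0 0 0 0 0 0 0 0]
58.96488124439836
mark 809 [48 48 57 57 53 60 56 59 51 36 30 28 26  0  0  0  0  0  0  0  0  0  0  5
  0  0  0  0  0 15 27 29 34 31 29 30]
-180 153 -163.66630203997116
-150 170 -134.9168907328768
-120 166 -105.66698120308943
-90 94 -76.46857495936132
-60 26 -56.096855575779756
30 5 56.02301029351137
90 15 116.65260573072487
120 90 135.76088585812303
150 90 164.758902925533
```

View pics/w17.png

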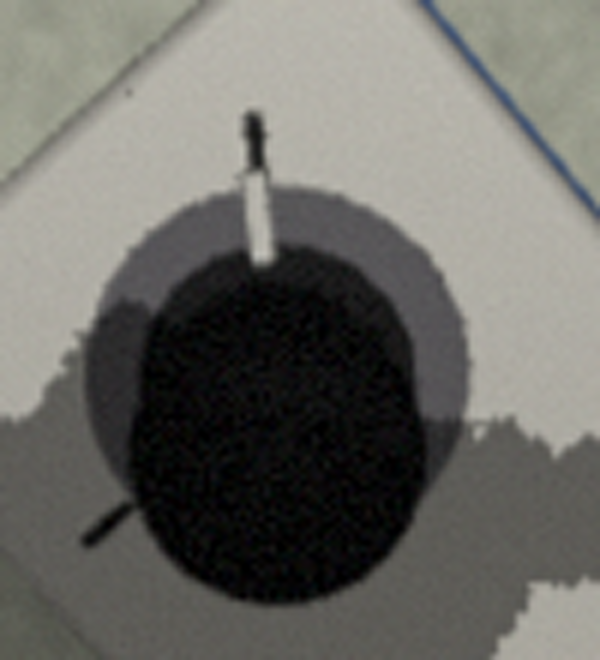

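The pointer at (261,220) in the crop is collinear with the stop mark at (254,140), within about 3° against the 6.9° allowed. The covers are still at 70 mm and the bottle, cup and jar are standing. The gripper is clear of everything, so I'm handing in.

Run:
```python
from workcell import *
print(hand_in())
```

```text
the job is handed in; nothing more can be done
None
```

I finished the job and handed it in at about 33 s of robot time; the hand-in reports no verdict.

**Cassettes:** Two were on the bench. I put one in bay b and one in bay a. Before the covers shut, the wrist camera showed both lying flat (base tops at 34–35 mm, nominal 34) and within about 4 mm of their bay centres.

**Covers:** I swung down all three, including the empty bay's, and pressed each past its catch. The last depth check put the tabs at 69.8, 70.0 and 70.1 mm, against 70 mm when latched.

**Knob:** I turned it about 2 rad clockwise in a single grasp. At the end the fingers slipped a little past the knob, and I took that as it reaching its stop. The pointer lines up with the stop mark. A rough measurement from only a few pixels put it about 3° off, within the 6.9° allowed.

**Checks that disagreed:**
- The first grip on the ball pushed the tool up with 9 N, so I regripped 5 mm lower.
- Both grips read 45 mm on the 48 mm ball. I put that down to an offset in the gripper reading, since the 22 mm rib also read low at 20.6 mm.

The bottle, cup and jar were still standing in the last scene image, and the gripper was open and clear of everything at hand-in.

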